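# Set up the decorating cabinet: stow the tile tray, draw both supports, lower the flap

### The arm

A 6-joint arm with a two-finger parallel gripper is mounted at the origin on the work surface. World frame = base frame: x ahead of the robot, y to its left, z up, the work surface at z = 0. Lengths are in m, angles in rad, forces in N, time in s.
With the tool pointing down it reaches from about 0.325 to 0.775 m from the base axis. Payload 5.5 kg.
Tool frame: the origin (TCP) lies at the very end of the fingers, on their centre line; the grasp point (between the pads) lies robot.tcp_to_grasp behind it (robot.tcp_to_grasp is the distance from the TCP to the grasp point, in m); z points along the fingers, y is the direction in which the jaws open and shut (so a half turn about z gives the same grasp; the last joint's range is limited). The gripper opens to 85 mm and grips with 20 to 120 N. Pads are 22 mm wide; open, the fingers measure 114 mm over their backs; the gripper's body (76 mm by 85 mm) begins 54 mm behind the grasp point. The pads swing forward as they close: fully open they stand 13 mm farther back than shut.
Start: joints at [1.05, 0.091, 1.231, -0, 1.82, -0.057], TCP at [0.268, 0.537, 0.231] pointing down, gripper open.
Joint ranges: [-2.87, 2.87], [-0.86, 2.18], [0.17, 2.46], [-1.51, 4.65], [0.06, 2.69], [-2.65, 2.65]. Speed limits (rad/s): [2.57, 2.57, 3.01, 3.14, 3.14, 3.14].

### API

Orientations are given as a rotation vector (axis times angle).
In Python, from workcell import robot gives the robot as it stands.
- The arm moves only by the shell command python3 -m inch 'ROWS' [OPENING] [FORCE]. ROWS is JSON, one flat list of numbers, 4 for each row, row after row: the shift along the tool's x, y, z in cm, then the turn about the tool's z in degrees. In form: [x, y, z, twist, x, y, z, twist, ...]. A call has exactly 8 rows; each row shifts and turns the commanded pose from where the row before left it, along the tool's axes as they then stand; what a row does not reach is not made up. A row lasts 1/10 s, in which the tool goes at most 50 mm and 8.59 degrees, less where a joint would pass 70% of its speed; a pose out of reach is approached as far as the arm can. A call with a gripper value outside its range is refused whole. OPENING is the closure, from 0 (fully open) to 1 (shut), set as the call begins (- or left out, the last holds). The fingers move at their own pace and stop on an object; FORCE is the grip in N (left out, the last holds). Time passes only in rows, so rows that do not move let the fingers close, or fill a call up. It gives the time, the measured TCP pose, the force and the opening at its end, in the units of the state.
- robot.state(): the state, without advancing time (a new reading comes with each control period).
- robot.get_image(name): name is "scene" or "top" or "wrist"; returns the picture (420x560x3 uint8, red, green, blue); there is no depth.
- robot.camera_info(name): a dict with "vfov" (degrees; the focal length in pixels is half the picture's height over the tangent of half this angle, whatever the lens; pixels are square), "cx", "cy" (the principal point, pixels), "extrinsics" (4x4, takes a point from camera to world coordinates). Camera axes: x right, y down, z forward; pixel columns grow to the right and rows downward; lengths in m; the calibration is good to about 2 mm. The wrist camera is an equidistant fisheye: a pixel r from the principal point sees the ray r / f radians off the axis. A picture is of the moment at which its call begins: read the wrist's pose just before it. camera_info takes no time and is no camera call; for the wrist camera it gives the pose at the moment of the call.
- robot.hand_in(): hands the job in, once; it reports no verdict.
The state is a dict: "time_s": time; "joint_pos": joint angles; "dq": joint speeds; "tau": joint torques, N m; "position": TCP position; "eef_rot": TCP orientation; "wrist_force": force on the tool from outside, world axes, zero at the start; "moment": the same for the moment, N m; "finger_gap": finger opening in m.
Only numpy, scipy, OpenCV 4.12 (cv2) and the standard library are available. Lean on these libraries where they do the work, as an engineer would, in place of code of your own. Each camera call takes 0.05 s, during which the arm holds its last target.

### The job

Set the cabinet up for decorating: carry the top green tray, with its celadon test tile, from the stack, set it down gently before the bay under the cabinet and slide it fully home, keeping clear of the underside. Pull both wooden supports right out, and only then lower the flap gently onto them. Leave the mug, the turning tool and the rib where they are.

Things in the scene. Friction and masses are not known exactly. Their poses are not given: they have to be found in the camera images.
- cabinet: Bench-top decorating cabinet, off-white and oak, fixed: 288 wide (y), 200 deep (x), 282 high. Origin: centre of its underside, on the bench; x points from its front to its back, y to the left as you stand before it facing it, z up. Its front is the plane x = -100. Below, between two sides, is an open tray bay: 184 wide (y -92 to 92), 66 high, open at the front.
- bay_stop (a point): Middle of the stop across the back of the bay, 22 above the bench: its face lies at cabinet x = +50, y = 0, so the 150 long tray, when it touches the stop, has its front wall flush with the cabinet's front.
- bay_roof: Underside of the cabinet over the bay: a fixed oak panel whose lower face is 66 above the bench and reaches from the front (x = -99) to the back of the cabinet. Its origin and axes are the cabinet's.
- travel_left (a joint): Left pull-out support (cabinet y = +118), travel in m: 0 is pushed in, its front end flush with the cabinet's front; 0.150 is right out against its stop. It slides straight along the cabinet's -x, level, with about 2 N of rubbing, and stays where left.
- travel_right (a joint): Right pull-out support (cabinet y = -118), travel in m, as the left one.
- knob_left (a point): Centre of the brass ball knob, 20 in diameter, on the front end of the left support; 26 in front of the support's front end, 89 above the bench; held by a thin stem 10 in diameter.
- knob_right (a point): The same on the right support.
- support_left: Oak bar of the left support, 20 wide, 34 high (its top is 106 above the bench), 188 long. Origin: centre of its front end face; axes as the cabinet's.
- support_right: Oak bar of the right support, as the left one.
- flap_angle (a joint): Flap hinge angle in rad. 0: shut, leaning back 15 degrees (0.262) from vertical, resting there by its weight; 0.262: upright; 1.833: level, outer face lying on the tops of the supports if they are out. The hinge turns freely (no stay): past upright the flap falls unless held, and without supports it drops below level, to 2.2.
- flap: Oak board of the flap, 284 wide, 14 thick, reaching from 10 to 190 from the hinge line; 0.5 kg with its handle. Origin on the hinge line, in the middle. Its z points along the board from the hinge to the free edge, its x through the board from the outer face (x = 0) to the inner face (x = 14).
- flap_hinge (a point): Middle of the hinge line: on the cabinet's front, 106 above the bench. The hinge runs along the cabinet's y.
- flap_pull (a point): Middle of the steel D handle on the flap's free edge: a round bar 10 in diameter, 110 long, parallel to the hinge, 230 from the hinge along the board and 7 in from the outer face; 35 of free space between bar and board edge. Shut, it stands about 326 above the bench. The bar can turn between the fingers that hold it.
- tray: Top tray of the stack, loose, green, 0.28 to 0.46 kg (rubs on the bench with 2 to 4 N): 150 long (x), 160 wide (y), 45 high, walls and floor 4 thick. A carrying wall 12 thick (the handle), its top 43 above the underside, runs along y through the middle with 65 clear on either side of it. Origin: centre of its underside. In the bay its x lies along the cabinet's x, either way round.
- tile: Celadon test tile, 50 x 100 x 7, about 70 g, loose on the floor of the tray, in its -x compartment. Origin: centre of its underside.
- tray_stack: The two lower trays of the stack, fixed: 150 (x) x 160 (y), 90 high; the top tray stands on them, square with them. Origin: centre of the underside, on the bench.
- mug: Glazed blue mug, 80 across, 92 high, loose, upright on the bench. Origin: centre of its underside.
- turning_tool: Aluminium turning tool with loop ends, about 190 long (x), 11 high, loose on the bench. Origin: below its middle, on the bench.
- rib: Wooden throwing rib, 110 x 50 x 6, loose on the bench. Origin: centre of its underside.
Not all that is in view belongs to the job. Leave any purple look-alike of the tray alone. Leave any red look-alike of the tile alone.

How it is judged:
On the way:
1. both supports are right out (140 mm or more of 150) while the flap is still up (value of joint each of travel_left, travel_right above 0.14 m and value of joint flap_angle below 1.2 rad), for 0.2 s.
At the end, for the whole second after the job is handed in: The tray stands level on the bench in the bay, within 10 mm of the back stop, within 16 mm of the bay's middle line and 0.15 rad of square, with the tile inside it; both supports are out by 140 mm or more; the flap lies level (within 0.03 rad) with its weight on both supports; all at rest (x of tray in the frame of cabinet between -0.035 and -0.015 m and y of tray in the frame of cabinet between -0.016 and 0.016 m and angle between the x axis of tray and the x axis of cabinet, either way round below 0.15 rad and height (world z) of tray below 0.004 m and angle between tray's own z axis and vertical below 0.05 rad and z of tile in the frame of tray below 0.02 m and horizontal distance between tile and tray below 0.08 m and height (world z) of tile above 0.002 m and value of joint each of travel_left, travel_right above 0.14 m and value of joint flap_angle between 1.8 and 1.86 rad and contact force between flap and support_left above 0.3 N and contact force between flap and support_right above 0.3 N and velocity of joint flap_angle below 0.05 rad/s and linear speed of tray below 0.01 m/s); the robot touches nothing.
It fails at once if the flap is lowered more than 54 degrees past upright while a support is not out (under 140 mm) (value of joint flap_angle above 1.2 rad and value of joint any of travel_left, travel_right below 0.14 m).
It fails at once if the flap is let fall (faster than 2.5 rad/s) (velocity of joint flap_angle above 2.5 rad/s).
It fails at once if the tray or tile knocks the cabinet's underside (more than 2 N) (contact force between any of tray, tile and bay_roof above 2 N).
It fails at once if the tray is dropped (moving faster than 0.6 m/s, a fall of about 20 mm, with no finger on it) (linear speed of tray above 0.6 m/s and contact force between the fingers and tray below 0.5 N).
It fails at once if the mug, the turning tool or the rib is moved more than 25 mm (distance of any of mug, turning_tool, rib from where it was at the start of the episode above 0.025 m).
It also fails if it takes over 72 s, if anything falls off the work surface, if the arm or the gripper's body presses on something with over 40 N, if the wrist force passes 120 N, or if a joint passes its speed limit or range.

## Working session

There is one attempt and no reset: what is moved stays moved. The work goes in short steps, Python scripts to look and compute and a shell command to move; the robot and the scene stay as the last step left them, time stands still between calls to the robot, and variables do not carry over. Pictures are saved under pics/ and viewed, and the job is handed in when it is done.

```bash
ls; mkdir -p pics; python3 - <<'E'
from workcell import robot
import cv2
s=robot.state(); print({k:(v if not hasattr(v,'round') else v) for k,v in s.items()}); print(robot.tcp_to_grasp)
for n in ("scene","top","wrist"):
    ci=robot.camera_info(n); print(n,ci)
    cv2.imwrite(f"pics/{n}0.png",robot.get_image(n)[:,:,::-1])
E
```

```text
pics
{'time_s': 0.0, 'joint_pos': array([ 1.05028646e+00,  9.18713916e-02,  1.23191401e+00, -2.25714232e-05,
        1.81982590e+00, -5.67065957e-02]), 'dq': array([-1.41790128e-03, -1.30190528e-04,  2.62198482e-04,  5.30899612e-05,
       -3.37537044e-04, -5.92365545e-04]), 'tau': array([-3.39019907e-04, -4.58726764e+01, -4.18026102e+01, -1.82534686e-04,
        1.16808683e-02, -2.09116530e-05]), 'position': array([0.26827428, 0.53634833, 0.2301275 ]), 'eef_rot': array([-7.21908968e-01, -3.05695350e+00,  3.04898406e-03]), 'wrist_force': array([-0.02746191, -0.43080375,  0.36541335]), 'moment': array([-0.01324097, -0.02511872, -0.02672035]), 'finger_gap': 0.08545124094611546}
0.0187
scene {'vfov': 51.302855593432405, 'cx': 288.23339479857395, 'cy': 207.4567229868606, 'extrinsics': array([[-0.57878858,  0.5822604 , -0.57094362,  1.09554928],
       [ 0.8154509 ,  0.40757804, -0.41099876,  0.48320253],
       [-0.00660422, -0.70345787, -0.71070627,  0.94491241],
       [ 0.        ,  0.        ,  0.        ,  1.        ]])}
top {'vfov': 50.195022550244396, 'cx': 281.0722363379317, 'cy': 206.7901565612108, 'extrinsics': array([[ 0.15711553, -0.96473127,  0.21120675,  0.30050173],
       [-0.9875676 , -0.15456001,  0.02866067,  0.04641846],
       [ 0.00499427, -0.21308399, -0.97702112,  1.17350317],
       [ 0.        ,  0.        ,  0.        ,  1.        ]])}
wrist {'vfov': 65.70646984690485, 'cx': 281.49138713412265, 'cy': 210.55439483856833, 'extrinsics': array([[ 0.44837987,  0.85514062,  0.26017303,  0.20189066],
       [ 0.89384216, -0.42854177, -0.13190205,  0.57073695],
       [-0.00129979,  0.29169585, -0.95651024,  0.37360921],
       [ 0.        ,  0.        ,  0.        ,  1.        ]])}
```

View pics/scene0.png

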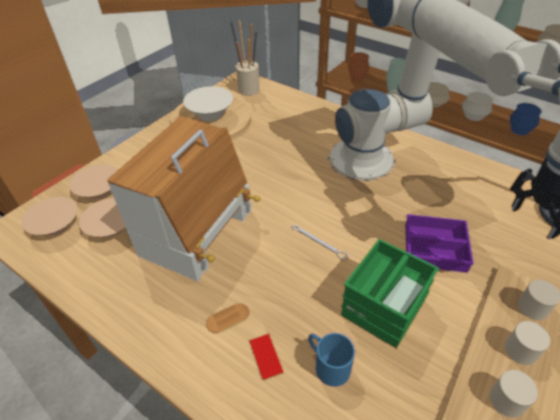

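View pics/top0.png

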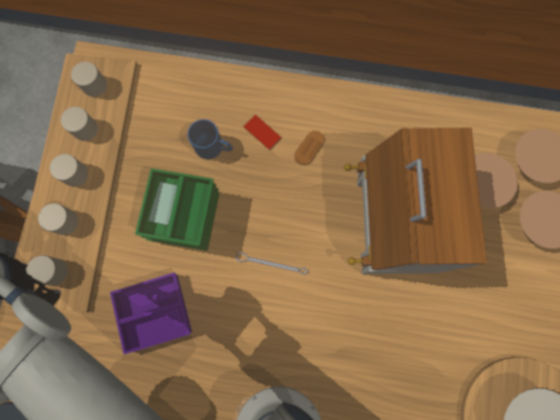

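View pics/wrist0.png

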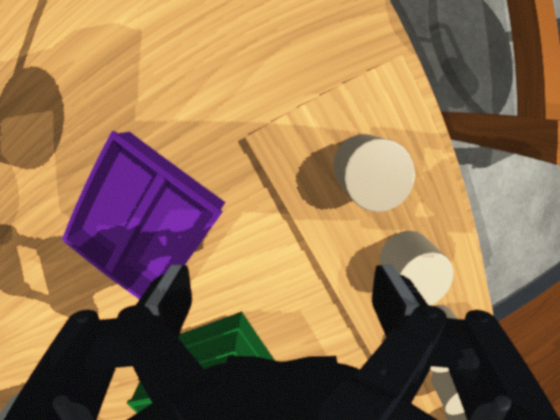

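The top view has the green stack at about (177,208) with the tile on its left side, and the cabinet at about (420,200) with its front facing image-left. The knobs are at (350,167) and (352,261). The turning tool, at (275,265), and the rib, at (310,148), lie on either side of the approach. Next I'll zoom in.

```bash
python3 - <<'E'
import cv2
t=cv2.imread('pics/top0.png'); s=cv2.imread('pics/scene0.png')
cv2.imwrite('pics/tz.png',cv2.resize(t[110:290,230:490],None,fx=3,fy=3,interpolation=cv2.INTER_CUBIC))
cv2.imwrite('pics/tz2.png',cv2.resize(t[100:280,110:340],None,fx=3.3,fy=3.3,interpolation=cv2.INTER_CUBIC))
cv2.imwrite('pics/sz.png',cv2.resize(s[110:300,100:300],None,fx=3.1,fy=3.1,interpolation=cv2.INTER_CUBIC))
E
```

```text
(no output)
```

View pics/tz.png

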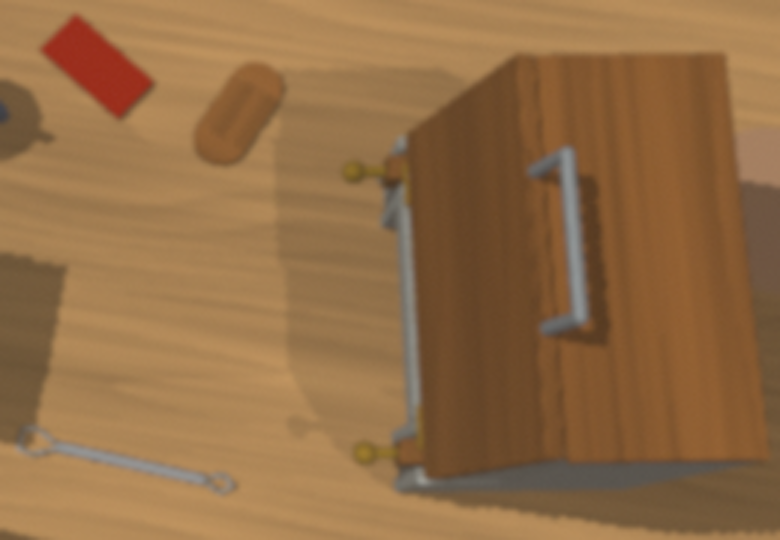

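View pics/tz2.png

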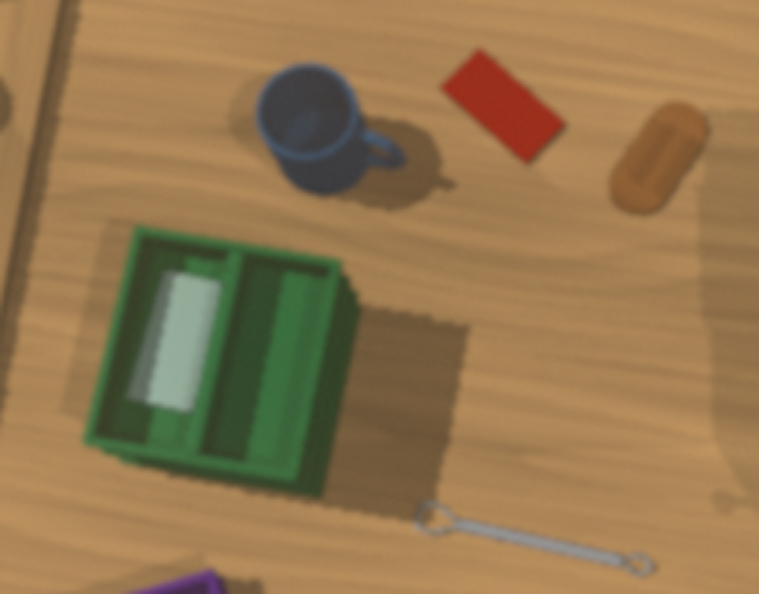

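View pics/sz.png

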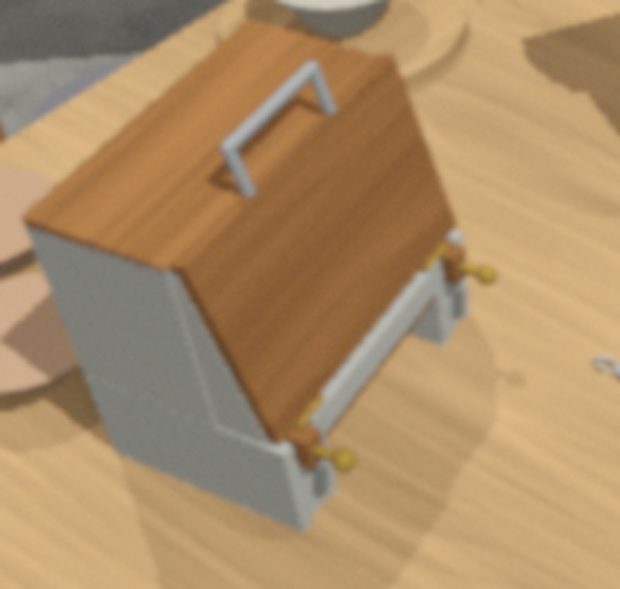

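```bash
cat > h.py <<'E'
import numpy as np
from workcell import robot
from scipy.spatial.transform import Rotation as R
def ray(n,u,v,ci=None):
    ci=ci or robot.camera_info(n); f=210/np.tan(np.radians(ci['vfov'])/2)
    x,y=u-ci['cx'],v-ci['cy']
    if n=='wrist':
        r=np.hypot(x,y); th=r/f; d=np.array([x/r*np.sin(th),y/r*np.sin(th),np.cos(th)])
    else: d=np.array([x/f,y/f,1.])
    E=np.array(ci['extrinsics']); d=E[:3,:3]@d
    return E[:3,3],d/np.linalg.norm(d)
def onz(n,u,v,z,ci=None):
    o,d=ray(n,u,v,ci); return o+d*(z-o[2])/d[2]
def tri(*rs):
    A=sum(np.eye(3)-np.outer(d,d) for o,d in rs); b=sum((np.eye(3)-np.outer(d,d))@o for o,d in rs)
    p=np.linalg.solve(A,b); return p,[np.linalg.norm(np.cross(d,p-o)) for o,d in rs]
def unz(u,v,s,ox,oy): return (u+.5)/s-.5+ox,(v+.5)/s-.5+oy
E
python3 - <<'E'
from h import *
np.set_printoptions(precision=4,suppress=True)
T=lambda u,v:unz(u,v,3,230,110); S=lambda u,v:unz(u,v,3.1,100,110); T2=lambda u,v:unz(u,v,3.3,110,100)
for nm,t,s,z in [('kA',(353,171),(344,460),.089),('kB',(365,453),(486,274),.089),('hA',(568,152),(230,150),.326),('hB',(582,322),(315,68),.326)]:
    print(nm,onz('top',*T(*t),z),onz('scene',*S(*s),z),*tri(ray('top',*T(*t)),ray('scene',*S(*s))))
c=[onz('top',*T2(*p),.135) for p in [(137,230),(342,265),(297,480),(90,442)]]
print('tray',np.array(c),np.mean(c,0))
for nm,p,q,z in [('tool',(432,517),(640,565),.006),('rib',(685,110),(635,205),.006)]:
    print(nm,onz('top',*T2(*p),z),onz('top',*T2(*q),z))
for p in [(178,272),(222,282),(192,412),(147,402)]: print('tile',onz('top',*T2(*p),.101))
E
```

```text
kA [ 0.6639 -0.0708  0.089 ] [ 0.6617 -0.0671  0.089 ] [ 0.6626 -0.0691  0.0892] [np.float64(0.0020501820201220995), np.float64(0.0020501820201221073)]
kB [ 0.4303 -0.1102  0.089 ] [ 0.4289 -0.1067  0.089 ] [ 0.4294 -0.1087  0.0887] [np.float64(0.0018217025163432545), np.float64(0.0018217025163432836)]
hA [ 0.6201 -0.1839  0.326 ] [ 0.6184 -0.1759  0.326 ] [ 0.6182 -0.1812  0.3248] [np.float64(0.003483647790086912), np.float64(0.0034836477900869398)]
hB [ 0.5073 -0.2034  0.326 ] [ 0.5088 -0.1952  0.326 ] [ 0.5064 -0.2019  0.3229] [np.float64(0.002773815170047331), np.float64(0.002773815170047209)]
tray [[0.5667 0.4007 0.135 ]
 [0.5644 0.2479 0.135 ]
 [0.405  0.2495 0.135 ]
 [0.4084 0.3994 0.135 ]] [0.4861 0.3244 0.135 ]
tool [0.406 0.164 0.006] [ 0.3947 -0.0035  0.006 ]
rib [0.775  0.0148 0.006 ] [0.686  0.0439 0.006 ]
tile [0.5482 0.3748 0.101 ]
tile [0.5458 0.3407 0.101 ]
tile [0.4455 0.3421 0.101 ]
tile [0.4476 0.3763 0.101 ]
```

```bash
python3 - <<'E'
from h import *
np.set_printoptions(precision=4,suppress=True)
s=robot.state(); M=R.from_rotvec(s['eef_rot']).as_matrix(); print(M)
T=lambda u,v:unz(u,v,3,230,110); S=lambda u,v:unz(u,v,3.1,100,110)
print('frontleft corner z0 scene',onz('scene',*S(303,529),0), 'rightfront scene',onz('scene',*S(443,343),0))
print('right front top',onz('top',*T(398,489),0.0))
d=np.array([.486,.324])-s['position'][:2]; print('to tray, tool axes', M[:2,:2].T@d)
E
```

```text
[[-0.8943  0.4474 -0.0008]
 [ 0.4474  0.8943 -0.0014]
 [ 0.0001 -0.0016 -1.    ]]
frontleft corner z0 scene [ 0.6912 -0.1027  0.    ] rightfront scene [ 0.4575 -0.1429  0.    ]
right front top [ 0.4146 -0.1551  0.    ]
to tray, tool axes [-0.2897 -0.0926]
```

```bash
python3 -m inch '[-4.83,-1.54,0,0,-4.83,-1.54,0,0,-4.83,-1.54,0,0,-4.83,-1.54,0,0,-4.83,-1.54,0,0,-4.83,-1.54,0,0,0,0,0,-8.5,0,0,0,-8.5]' 0.2 40
python3 -m inch '[0,0,0,-8.5,0,0,0,-1.1,0,0,0,0,0,0,0,0,0,0,0,0,0,0,0,0,0,0,0,0,0,0,0,0]'
cat > snap.py <<'E'
import sys,cv2
from h import *
np.set_printoptions(precision=4,suppress=True)
for a in sys.argv[1:]:
    n,nm=a.split(':'); ci=robot.camera_info(n)
    cv2.imwrite(f'pics/{nm}.png',robot.get_image(n)[:,:,::-1])
    np.save(f'pics/{nm}.npy',np.array([ci],dtype=object),allow_pickle=True)
s=robot.state(); M=R.from_rotvec(s['eef_rot']).as_matrix()
print(s['time_s'],s['position'],'tool y ang',np.degrees(np.arctan2(M[1,1],M[0,1])),s['wrist_force'],s['finger_gap'])
E
python3 snap.py wrist:w1
```

```text
time_s: 0.95
position: [0.4844, 0.3255, 0.2306]
eef_rot: [-0.258, -3.13, 0.001]
wrist_force: [-0.3, 0.3, -0.3]
finger_gap: 0.0687
time_s: 1.75
position: [0.4833, 0.3273, 0.2313]
eef_rot: [0.0, -3.142, 0.0]
wrist_force: [-0.3, -0.2, -0.3]
finger_gap: 0.0683
1.8 [0.4833 0.3273 0.2313] tool y ang 90.01432782018836 [-1.029  -0.3626 -0.7549] 0.06824212723946542
```

View pics/w1.png

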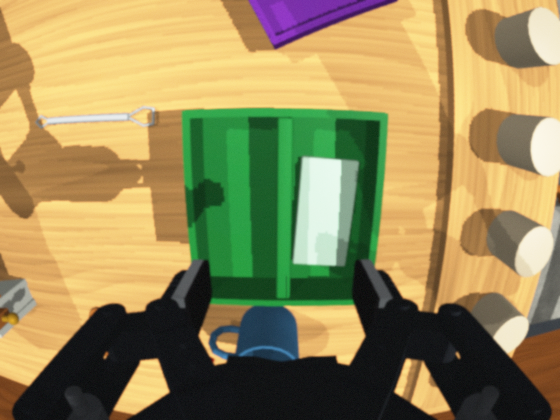

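```bash
python3 - <<'E'
from h import *
np.set_printoptions(precision=4,suppress=True)
ci=np.load('pics/w1.npy',allow_pickle=True)[0]
for p in [(285.5,118),(283,297)]: print(onz('wrist',*p,.133,ci))
for p in [(184,111),(387,115),(378,303),(194,303)]: print(onz('wrist',*p,.135,ci))
E
```

```text
[0.4117 0.3312 0.133 ]
[0.5611 0.3294 0.133 ]
[0.4042 0.2554 0.135 ]
[0.407  0.4076 0.135 ]
[0.5691 0.4149 0.135 ]
[0.5684 0.2498 0.135 ]
```

```bash
python3 -m inch '[-0.3,0,2.5,0,0,0,2.5,0,0,0,2.5,0,0,0,2,0,0,0,1.5,0,0,0,0.8,0,0,0,0.4,0,0,0,0,0]'
python3 -m inch '[0,0,0,0,0,0,0,0,0,0,0,0,0,0,0,0,0,0,0,0,0,0,0,0,0,0,0,0,0,0,0,0]' 1 60
python3 snap.py wrist:w2
```

```text
time_s: 2.6
position: [0.4864, 0.3273, 0.1095]
eef_rot: [-0.001, 3.141, 0.0]
wrist_force: [0.1, 0.3, -0.1]
finger_gap: 0.0682
time_s: 3.4
position: [0.4866, 0.3276, 0.1101]
eef_rot: [-0.001, 3.14, 0.002]
wrist_force: [-1.4, 1.0, 5.2]
finger_gap: 0.0108
3.45 [0.4866 0.3276 0.1101] tool y ang 90.03453987325557 [-0.9514  0.7336  5.6112] 0.010633924265555489
```

View pics/w2.png

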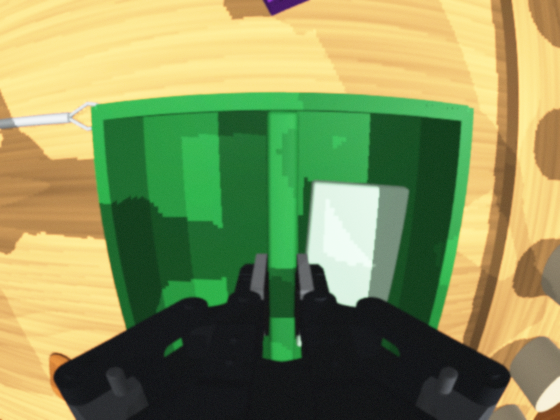

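```bash
python3 -m inch '[0,0,-0.5,0,0,0,-1,0,0,0,-1.5,0,0,0,-1,0,0,-1,0,0,-0.5,-2,0,0,-0.5,-3,0,0,-0.5,-4,0,0]'
python3 -m inch '[-0.5,-4,0,0,-0.5,-4,0,0,-0.5,-4,0,0,-0.5,-4,0,0,-0.5,-4,0,0,-0.5,-3,0,0,-0.5,-2,0,0,0,-1.5,0,0]'
python3 -m inch '[0,0,0,-2.5,0,0,0.5,-2.5,0,0,1,-2.5,0,0,2,-2.2,0,0,2,0,0,0,1.5,0,0,0,1,0,0,0,0,0]'
python3 snap.py top:t3 scene:s3 wrist:w3
python3 - <<'E'
import cv2
t=cv2.imread('pics/t3.png'); cv2.imwrite('pics/t3z.png',cv2.resize(t[110:290,230:490],None,fx=3,fy=3,interpolation=cv2.INTER_CUBIC))
E
```

```text
time_s: 4.25
position: [0.501, 0.2265, 0.1489]
eef_rot: [0.004, -3.141, 0.0]
wrist_force: [1.0, -0.5, -5.5]
finger_gap: 0.0111
time_s: 5.05
position: [0.5362, -0.0399, 0.149]
eef_rot: [-0.002, -3.141, 0.001]
wrist_force: [-0.2, 0.8, -4.9]
finger_gap: 0.0105
time_s: 5.85
position: [0.5353, -0.0375, 0.0674]
eef_rot: [0.266, -3.127, -0.001]
wrist_force: [-0.1, -0.2, -5.9]
finger_gap: 0.0106
6.0 [ 0.537  -0.0378  0.0704] tool y ang 99.72994464014477 [ 0.3204  0.7827 -4.8911] 0.010455034471607444
```

View pics/t3z.png

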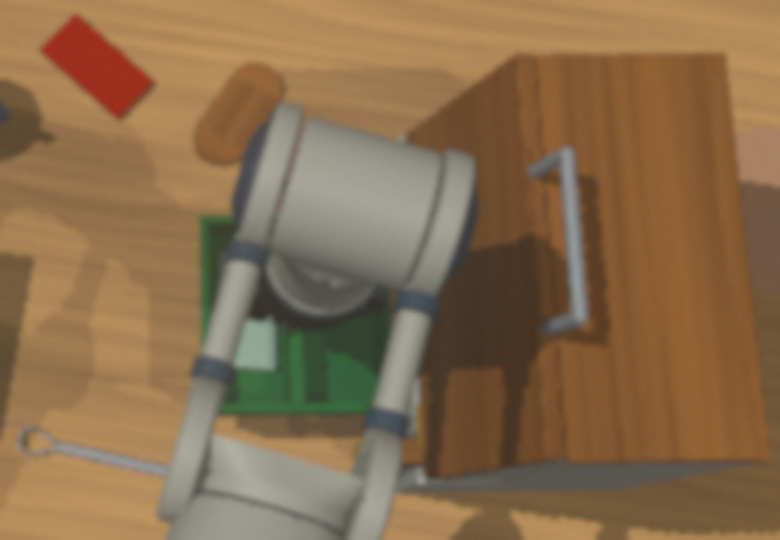

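View pics/s3.png

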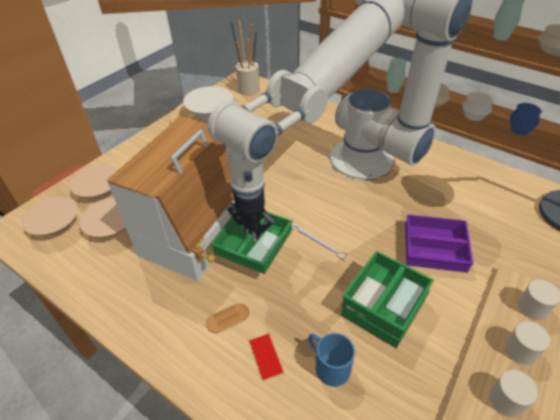

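View pics/w3.png

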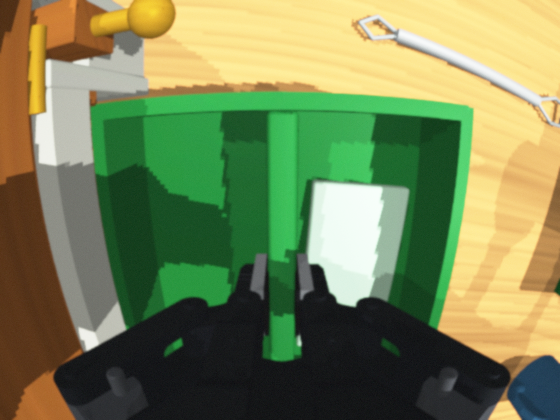

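```bash
python3 -m inch '[0,0,1,0,0,0,1.2,0,0,0,1,0,0,0,0.8,0,0,0,0.4,0,0,0,0.2,0,0,0,0.1,0,0,0,0.1,0]'
python3 -m inch '[0,0,0.1,0,0,0,0.1,0,0,0,0,0,0,0,0,0,0,0,0,0,0,0,0,0,0,0,0,0,0,0,0,0]'
```

```text
time_s: 6.8
position: [0.5368, -0.0377, 0.0217]
eef_rot: [-0.266, 3.129, -0.0]
wrist_force: [-0.9, -0.2, -3.9]
finger_gap: 0.011
time_s: 7.6
position: [0.5368, -0.0378, 0.0201]
eef_rot: [-0.266, 3.129, -0.0]
wrist_force: [-3.8, -0.7, 6.5]
finger_gap: 0.0107
```

```bash
python3 -m inch '[0,0,0,0,0,0,0,0,0,0,0,0,0,0,-0.5,0,0,0,-1.5,0,0,0,-2,0,0,0,-2,0,0,0,-0.5,0]' 0.2
python3 -m inch '[0,2,0,0,0,4,0,0,0,4,0,0,0,3,0,0,0,2,0,0,0,0,0,0,0,0,0,0,0,0,0,0]' 0
python3 snap.py top:t4 wrist:w4 scene:s4
```

```text
time_s: 8.4
position: [0.5382, -0.038, 0.0886]
eef_rot: [-0.266, 3.124, -0.002]
wrist_force: [0.3, -0.6, -0.8]
finger_gap: 0.0685
time_s: 9.2
position: [0.5113, 0.1093, 0.0843]
eef_rot: [0.265, -3.13, 0.001]
wrist_force: [0.9, 0.3, -0.3]
finger_gap: 0.0854
9.35 [0.5113 0.1092 0.0842] tool y ang 99.64709590817662 [-0.5381  0.0401 -0.7097] 0.08539651275623329
```

View pics/t4.png

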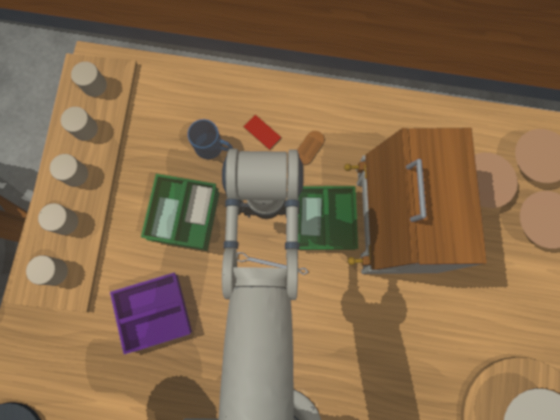

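View pics/w4.png

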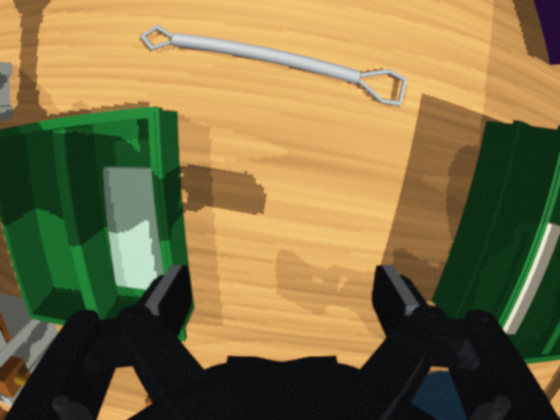

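View pics/s4.png

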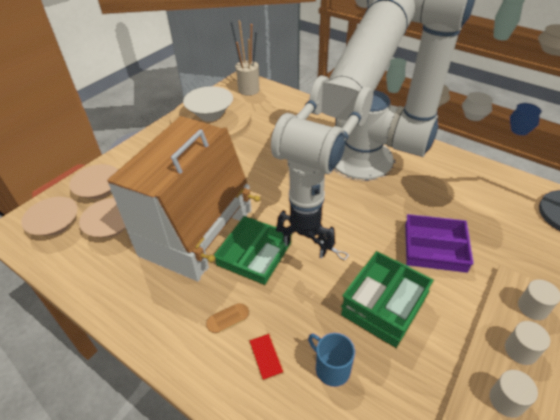

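```bash
python3 - <<'E'
from h import *
np.set_printoptions(precision=4,suppress=True)
O=np.array([.5685,-.2248]);a=np.radians(9.7);yc=np.array([np.cos(a),np.sin(a)]);xc=np.array([np.sin(a),-np.cos(a)])
C=lambda p:np.round(1000*np.array([(p[:2]-O)@xc,(p[:2]-O)@yc]),1)
ci=np.load('pics/w4.npy',allow_pickle=True)[0]
for p in [(162,107),(150,107),(187,310)]: print('w',C(onz('wrist',*p,.045,ci)))
for p in [(301,188),(355,188),(358,249),(302,249)]: print('t',C(onz('top',*p,.045)))
for p in [(9,63),(10,118)]: print('rightleg',C(onz('wrist',*p,.0,ci)))
E
python3 - <<'E'
import cv2
t=cv2.imread('pics/t4.png'); cv2.imwrite('pics/t4z.png',cv2.resize(t[160:280,280:400],None,fx=5,fy=5,interpolation=cv2.INTER_CUBIC))
E
```

```text
w [-270.8  -81.2]
w [-263.2  -81.8]
w [-274.    53.4]
t [-251.6   77. ]
t [-111.1   75.6]
t [-110.9  -83.6]
t [-252.4  -82.1]
rightleg [ -95.4 -143.7]
rightleg [-95.4 -92.4]
```

View pics/t4z.png

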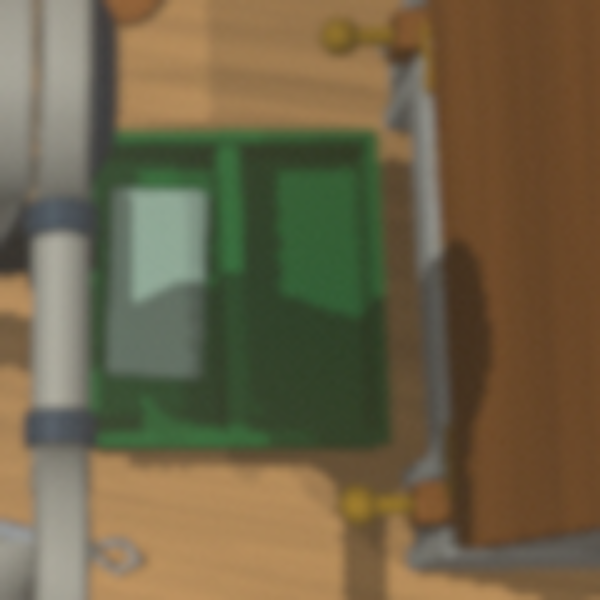

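```bash
python3 -m inch '[0.2,0.3,1,0,0,0,1.5,0,0,0,1.5,0,0,0,1.5,0,0,0,1.2,0,0,0,0.6,0,0,0,0.3,0,0,0,0,0]'
python3 snap.py wrist:w5
```

```text
time_s: 10.15
position: [0.5086, 0.1127, 0.0081]
eef_rot: [0.266, -3.13, 0.0]
wrist_force: [1.3, 0.1, -0.5]
finger_gap: 0.0853
10.2 [0.5089 0.1128 0.0086] tool y ang 99.72558945490223 [ 0.352 -0.018  0.072] 0.08507693566696661
```

View pics/w5.png

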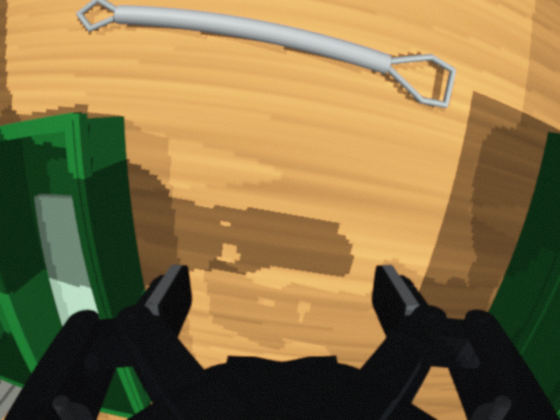

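```bash
python3 snap.py scene:s5; python3 - <<'E'
import cv2
s=cv2.imread('pics/s5.png'); cv2.imwrite('pics/s5z.png',cv2.resize(s[160:290,200:370],None,fx=4.5,fy=4.5,interpolation=cv2.INTER_CUBIC))
w=cv2.imread('pics/w5.png'); cv2.imwrite('pics/w5z.png',cv2.convertScaleAbs(cv2.resize(w[220:420,0:280],None,fx=2.8,fy=2.8),alpha=2.2,beta=20))
E
```

```text
10.25 [0.5091 0.1128 0.009 ] tool y ang 99.72734111020368 [-0.3174  1.0087  0.0819] 0.08515706916283448
```

View pics/s5z.png

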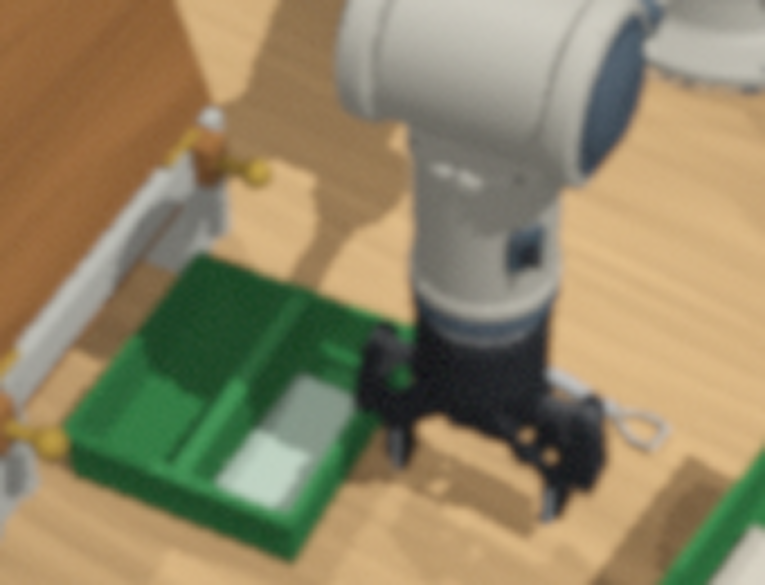

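View pics/w5z.png

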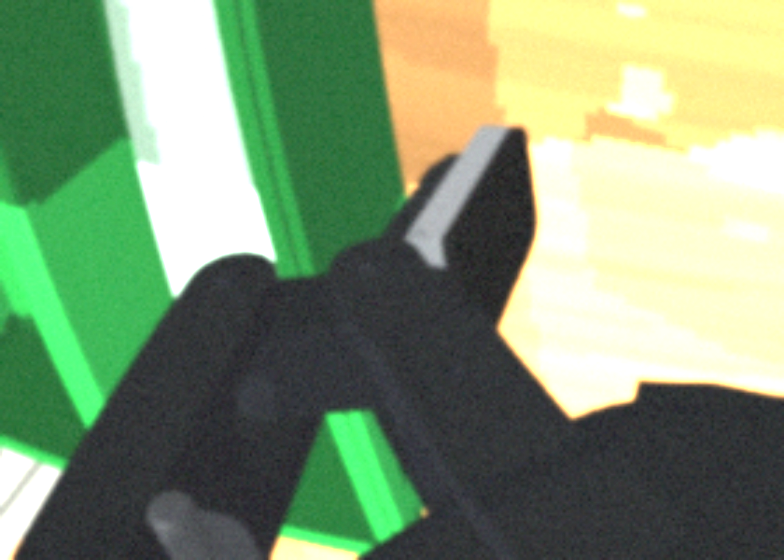

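```bash
python3 -m inch '[0,0.8,0,0,0,0.8,0,0,0,0,0.5,0,0,0,0.4,0,0,0,0.2,0,0,0,0.1,0,0,0,0,0,0,0,0,0]'
python3 -m inch '[0,0,0.1,0,0,0,0.1,0,0,0,0.1,0,0,0,0.1,0,0,0,0,0,0,0,0,0,0,0,0,0,0,0,0,0]'
```

```text
time_s: 11.05
position: [0.506, 0.1284, -0.0037]
eef_rot: [-0.266, 3.13, -0.0]
wrist_force: [0.3, 0.4, -0.4]
finger_gap: 0.0854
time_s: 11.85
position: [0.5059, 0.1285, -0.0077]
eef_rot: [-0.266, 3.13, -0.0]
wrist_force: [0.4, 0.4, -0.1]
finger_gap: 0.0853
```

```bash
python3 -m inch '[0,-0.5,0,0,0,-1,0,0,0,-1.5,0,0,0,-2,0,0,0,-2,0,0,0,-2,0,0,0,-2,0,0,0,-1.5,0,0]'
python3 snap.py wrist:w6 scene:s6
python3 - <<'E'
import cv2
s=cv2.imread('pics/s6.png'); cv2.imwrite('pics/s6z.png',cv2.resize(s[140:290,160:340],None,fx=4.3,fy=4,interpolation=cv2.INTER_CUBIC))
E
```

```text
time_s: 12.65
position: [0.5273, 0.0039, -0.0073]
eef_rot: [-0.265, 3.13, 0.001]
wrist_force: [-0.4, 4.0, 2.9]
finger_gap: 0.0858
12.75 [ 0.5273  0.0029 -0.0076] tool y ang 99.5734570977267 [-0.2608 -0.6697 -0.0819] 0.08577854243664465
```

View pics/w6.png

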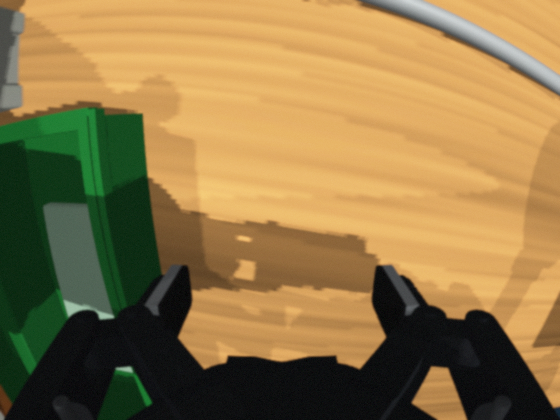

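View pics/s6z.png

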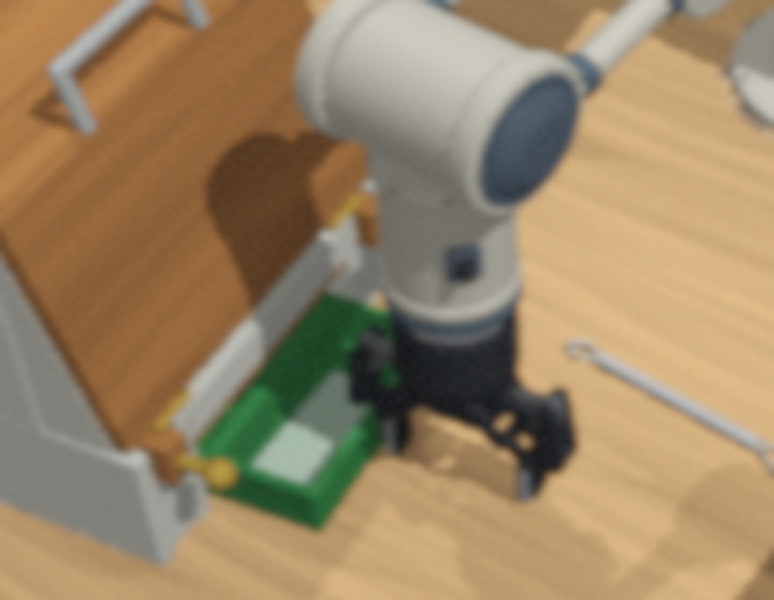

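```bash
cat >> h.py <<'E'
O=np.array([.5685,-.2248]);_a=np.radians(9.7);yc=np.array([np.cos(_a),np.sin(_a)]);xc=np.array([np.sin(_a),-np.cos(_a)])
C=lambda p:np.round(1000*np.array([(p[:2]-O)@xc,(p[:2]-O)@yc]),1)
E
python3 - <<'E'
from h import *
ci=np.load('pics/w6.npy',allow_pickle=True)[0]
for p in [(105,112),(150,395)]: print('w',C(onz('wrist',*p,.045,ci)))
for p in [(142,115),(160,270)]: print('bottom',C(onz('wrist',*p,.0,ci)))
for p in [(20,60),(20,107)]: print('leg',C(onz('wrist',*p,.0,ci)))
for p in [(200,455),(320,527),(385,440)]: print('s',C(onz('scene',(p[0]+.5)/4.3-.5+160,(p[1]+.5)/4-.5+140,.045 if p[1]!=527 else 0)))
E
```

```text
w [-179.5  -80. ]
w [-174.7   37. ]
bottom [-172.2  -78.6]
bottom [-173.2   -4.2]
leg [ -96.8 -117.2]
leg [-96.4 -91.7]
s [-96.4  83.7]
s [-171.6   75.6]
s [-192.4   24.1]
```

```bash
python3 -m inch '[0,-0.5,0,0,0,-0.8,0,0,0,-1,0,0,0,-1,0,0,0,-0.8,0,0,0,-0.6,0,0,0,-0.3,0,0,0,0,0,0]'
python3 snap.py wrist:w7
```

```text
time_s: 13.55
position: [0.5356, -0.0447, -0.0077]
eef_rot: [-0.265, 3.13, -0.001]
wrist_force: [0.3, 0.8, 0.9]
finger_gap: 0.0855
13.6 [ 0.5356 -0.0446 -0.0078] tool y ang 99.69872504526049 [-0.4698  0.8093  0.3747] 0.08512648399217025
```

View pics/w7.png

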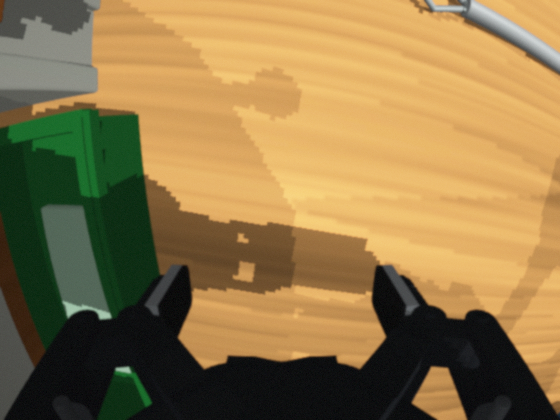

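```bash
python3 -m inch '[0,-0.3,0,0,0,-0.3,0,0,0,-0.2,0,0,0,-0.2,0,0,0,-0.1,0,0,0,0,0,0,0,0,0,0,0,0,0,0]'
python3 snap.py wrist:w8
```

```text
time_s: 14.4
position: [0.5374, -0.055, -0.0077]
eef_rot: [-0.266, 3.13, -0.001]
wrist_force: [-0.3, 1.9, 1.3]
finger_gap: 0.0855
14.45 [ 0.5374 -0.055  -0.0077] tool y ang 99.72068422753568 [-0.0456  2.3969  2.1823] 0.08479193981559642
```

View pics/w8.png

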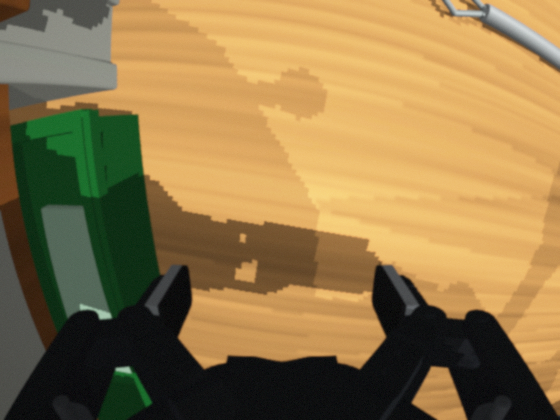

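```bash
python3 -m inch '[0,-0.2,0,0,0,-0.2,0,0,0,-0.2,0,0,0,-0.1,0,0,0,-0.1,0,0,0,0,0,0,0,0,0,0,0,0,0,0]'
python3 snap.py wrist:w9
python3 - <<'E'
from h import *
ci=np.load('pics/w8.npy',allow_pickle=True)[0]
for p in [(138,117),(160,270),(117,88),(116,67)]: print('bottom',C(onz('wrist',*p,.0,ci)))
E
```

```text
time_s: 15.25
position: [0.5371, -0.0547, -0.0074]
eef_rot: [0.272, -3.127, -0.02]
wrist_force: [-11.4, 36.6, 12.4]
finger_gap: 0.0853
15.3 [ 0.5371 -0.0547 -0.0073] tool y ang 99.95099630025636 [-10.8148  36.7625  12.673 ] 0.08527804149663833
bottom [-110.5  -77.9]
bottom [-113.7   -4.3]
bottom [-100.2  -92. ]
bottom [ -99.8 -101.8]
```

View pics/w9.png

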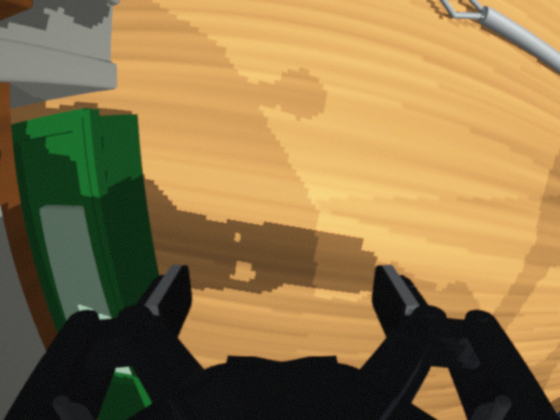

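```bash
python3 -m inch '[0,0.5,0,0,0,0.8,0,0,0,1,0,0,0,1,0,0,0,1,0,0,0,0,0,0,0,0,0,0,0,0,0,0]'
python3 snap.py scene:s10 wrist:w10 top:t10
python3 - <<'E'
from h import *
import cv2
print(robot.state()['joint_pos'], C(robot.state()['position']))
s=cv2.imread('pics/s10.png'); cv2.imwrite('pics/s10z.png',cv2.resize(s[170:280,170:300],None,fx=6,fy=5.4,interpolation=cv2.INTER_CUBIC))
s=cv2.imread('pics/t10.png'); cv2.imwrite('pics/t10z.png',cv2.resize(s[140:290,300:400],None,fx=4,fy=4,interpolation=cv2.INTER_CUBIC))
E
```

```text
time_s: 16.1
position: [0.5315, -0.0206, -0.0077]
eef_rot: [-0.266, 3.13, -0.0]
wrist_force: [-0.8, 0.5, 0.3]
finger_gap: 0.0856
16.25 [ 0.5315 -0.0207 -0.0077] tool y ang 99.69694767270254 [ 0.7516  0.627  -0.0177] 0.08562393136123947
[-1.02761998e-01 -2.09901150e-03  1.75571728e+00 -9.74269446e-05
  1.38795380e+00 -1.84278428e+00] [-207.5   -2.1]
```

View pics/s10z.png

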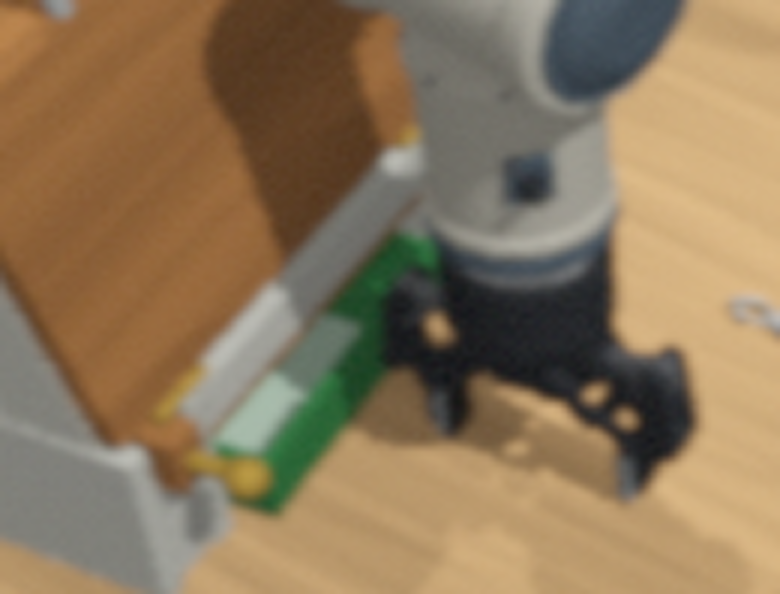

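View pics/w10.png

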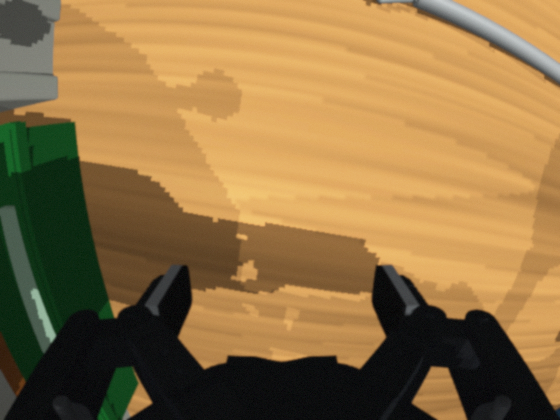

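View pics/t10z.png

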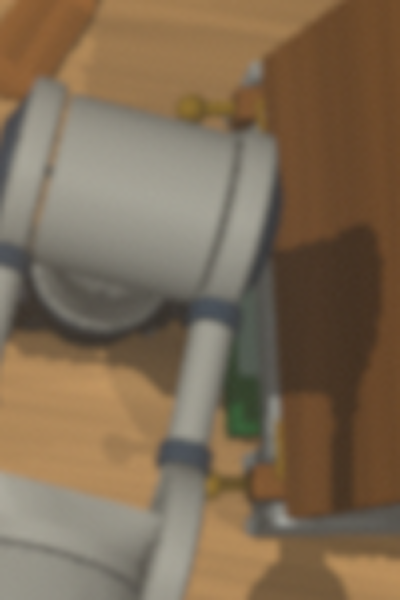

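```bash
python3 - <<'E'
from h import *
for z in (.2,.25,.3): print(z,C(onz('top',300+280/4,140+190/4,z)),C(onz('top',300+262/4,140+145/4,z)),C(onz('top',300+262/4,140+270/4,z)),C(onz('top',300+2/4,140+130/4,z)), 'flap',-100+(z-.106)*268)
# scene check of tray front corner, leg corner
S=lambda u,v:((u+.5)/6-.5+170,(v+.5)/5.4-.5+170)
print('tray front-left bottom',C(onz('scene',*S(275,513),0)),'leg',C(onz('scene',*S(165,592),0)),C(onz('scene',*S(228,540),0)))
ci=np.load('pics/w10.npy',allow_pickle=True)[0]
for p in [(77,125),(92,200),(57,98)]: print('w10 z0',C(onz('wrist',*p,0,ci)))
E
```

```text
0.2 [-105.   36.] [-113.7   62.4] [-117.5   -9.8] [-260.4   72.7] flap -74.80799999999999
0.25 [-115.6   23. ] [-123.9   47.9] [-127.5  -20.5] [-263.    57.7] flap -61.407999999999994
0.3 [-126.3    9.9] [-134.2   33.5] [-137.5  -31.2] [-265.7   42.7] flap -48.007999999999996
tray front-left bottom [-114.7   77.7] leg [-97. 139.] [-104.8  100.8]
w10 z0 [-111.4  -77.4]
w10 z0 [-115.8  -40.3]
w10 z0 [-99.4 -92.1]
```

```bash
python3 -m inch '[0,-0.7,0,0,0,-0.9,0,0,0,-0.8,0,0,0,-0.5,0,0,0,-0.3,0,0,0,-0.2,0,0,0,-0.2,0,0,0,0,0,0]'
python3 - <<'E'
from h import *
s=robot.state(); print(s['time_s'],C(s['position']),s['wrist_force'],s['moment'],s['tau'])
E
python3 -m inch '[0,-0.1,0,0,0,-0.1,0,0,0,0,0,0,0,0,0,0,0,0,0,0,0,0,0,0,0,0,0,0,0,0,0,0]'
python3 - <<'E'
from h import *
s=robot.state(); print(s['time_s'],C(s['position']),s['wrist_force'],s['moment'],s['tau'])
E
```

```text
time_s: 17.05
position: [0.5374, -0.055, -0.0076]
eef_rot: [0.267, -3.13, -0.002]
wrist_force: [-0.5, 3.1, 1.9]
finger_gap: 0.0856
17.05 [-172.6   -2.1] [-0.52700164  3.13691967  1.90675496] [ 0.28852012  0.13196385 -0.12643791] [ -1.84212573 -39.70484018 -39.58397627  -0.75039636  -0.4866486
  -0.08279486]
time_s: 17.85
position: [0.5373, -0.055, -0.0075]
eef_rot: [0.269, -3.129, -0.006]
wrist_force: [-4.3, 11.2, 3.8]
finger_gap: 0.0853
17.85 [-172.6   -2.2] [-4.28295687 11.21986383  3.76905038] [ 0.92202383  0.4760688  -0.26062049] [ -5.7259275  -38.39995623 -39.90663171  -2.54299477  -1.64271019
  -0.22590194]
```

```bash
python3 -m inch '[0,0.5,0,0,-0.8,0.8,0,0,-0.8,0.8,0,0,-0.9,0.8,0,0,-0.9,0.8,0,0,0,0,0,7.5,0,0,0,7.5,0,0,0,7.5]'
python3 -m inch '[0,0,0,7.5,0,0,0.2,7.5,0,0,0.1,7.5,-0.4,-0.4,0,0,-0.7,-0.7,0,0,-0.7,-0.7,0,0,-0.5,-0.5,0,0,0,0,0,0]'
python3 - <<'E'
from h import *
s=robot.state(); print(s['time_s'],C(s['position']),s['wrist_force'],s['moment'])
E
```

```text
time_s: 18.65
position: [0.5657, -0.0148, -0.0079]
eef_rot: [-0.357, -3.121, 0.0]
wrist_force: [-0.5, 0.9, -0.4]
finger_gap: 0.0851
time_s: 19.45
position: [0.5708, -0.049, -0.0106]
eef_rot: [0.953, 2.993, -0.0]
wrist_force: [-0.5, 0.8, -0.9]
finger_gap: 0.0853
19.45 [-172.9   31.9] [-0.52077068  0.82220716 -0.9169948 ] [-0.03534075  0.02276355 -0.00374301]
```

```bash
python3 -m inch '[-0.2,-0.2,0,0,-0.2,-0.2,0,0,-0.2,-0.2,0,0,-0.1,-0.1,0,0,-0.1,-0.1,0,0,0,0,0,0,0,0,0,0,0,0,0,0]'
python3 - <<'E'
from h import *
s=robot.state(); print(s['time_s'],C(s['position']),s['wrist_force'],s['moment'])
E
python3 -m inch '[-0.1,-0.1,0,0,-0.1,-0.1,0,0,-0.1,-0.1,0,0,0,0,0,0,0,0,0,0,0,0,0,0,0,0,0,0,0,0,0,0]'
python3 - <<'E'
from h import *
s=robot.state(); print(s['time_s'],C(s['position']),s['wrist_force'],s['moment'])
E
```

```text
time_s: 20.25
position: [0.5725, -0.0586, -0.0107]
eef_rot: [0.952, 2.994, 0.0]
wrist_force: [-0.0, -0.2, 0.5]
finger_gap: 0.0855
20.25 [-163.1   32. ] [-0.01302523 -0.16899626  0.45604392] [-0.02457718  0.04150599 -0.04321786]
time_s: 21.05
position: [0.5732, -0.0627, -0.0107]
eef_rot: [-0.952, -2.994, -0.001]
wrist_force: [-1.0, 5.0, 1.0]
finger_gap: 0.0855
21.05 [-159.    31.9] [-1.01912601  5.00067893  1.04093467] [ 0.51456573  0.16450885 -0.2162318 ]
```

```bash
python3 -m inch '[-0.1,-0.1,0,0,-0.1,-0.1,0,0,0,0,0,0,0,0,0,0,0,0,0,0,0,0,0,0,0,0,0,0,0,0,0,0]'
python3 snap.py wrist:w11
python3 - <<'E'
from h import *
s=robot.state(); print(s['time_s'],C(s['position']),s['wrist_force'],s['moment'])
E
```

```text
time_s: 21.85
position: [0.5732, -0.0628, -0.0106]
eef_rot: [-0.95, -2.992, -0.006]
wrist_force: [-3.8, 14.9, 4.7]
finger_gap: 0.0856
21.9 [ 0.5732 -0.0628 -0.0106] tool y ang 54.7644958623489 [-4.0539 15.7455  4.9401] 0.08508532606796552
21.9 [-158.9   31.9] [-4.05386409 15.74548172  4.94007135] [ 1.13966614  0.5324231  -0.73999008]
```

View pics/w11.png

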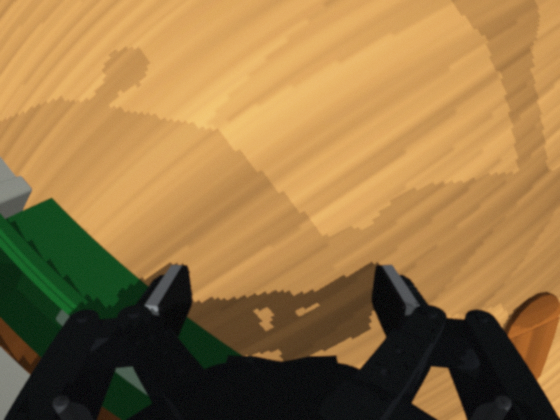

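```bash
python3 - <<'E'
from h import *
ci=np.load('pics/w11.npy',allow_pickle=True)[0]
for p in [(54,199),(98,240),(145,281),(215,336),(31,189)]: print(C(onz('wrist',*p,0,ci)))
E
```

```text
[-106.5  -77.7]
[-108.7  -45.4]
[-109.9  -14. ]
[-110.9   31.8]
[-99.2 -93.2]
```

```bash
python3 -m inch '[0.6,0.6,0,0,0.8,0.8,0,0,0.8,0.8,0,0,0.6,0.6,0,0,0,0,0,8.5,0,0,0,8.5,0,0,0,8.5,0,0,0,8.5]'
python3 -m inch '[0,0,0,8.5,0,0,0,8.5,0,0,0,8.5,0,0,0,8.5,0,0,0,8.5,0,0,0,8.5,0,0,0,5,0,0,0,0]'
python3 snap.py wrist:w12
python3 - <<'E'
from h import *
s=robot.state(); print(s['joint_pos'],C(s['position']))
E
```

```text
time_s: 22.7
position: [0.567, -0.0264, -0.0107]
eef_rot: [1.793, 2.579, -0.0]
wrist_force: [-0.2, -0.1, 1.0]
finger_gap: 0.0854
time_s: 23.5
position: [0.567, -0.0265, -0.0107]
eef_rot: [2.79, 1.443, -0.0]
wrist_force: [0.3, 0.2, -0.1]
finger_gap: 0.0854
23.55 [ 0.567  -0.0265 -0.0107] tool y ang -35.141082630715715 [-0.6226 -0.0936 -0.1828] 0.08553159226392824
[-1.06473543e-01  9.53536984e-02  1.66076384e+00 -2.92709417e-04
  1.38536190e+00  5.06908026e-01] [-195.7   31.9]
```

View pics/w12.png

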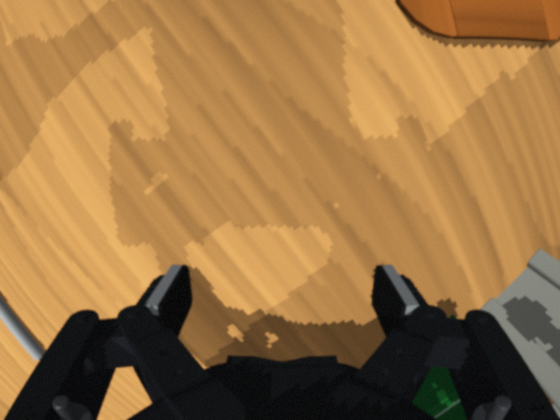

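```bash
python3 -m inch '[-0.75,0.75,0,0,-1.77,1.77,0,0,0,0,0,0,0,0,0,0,0,0,0,0,0.7,-0.7,0,0,0.7,-0.7,0,0,0.7,-0.7,0,0]'
python3 snap.py wrist:w13
python3 - <<'E'
from h import *
s=robot.state(); print(C(s['position']))
E
```

```text
time_s: 24.35
position: [0.5678, -0.0315, -0.0107]
eef_rot: [2.79, 1.445, 0.0]
wrist_force: [0.7, 0.1, 0.1]
finger_gap: 0.0857
24.4 [ 0.5676 -0.03   -0.0107] tool y ang -35.19178124011322 [ 0.8426  1.5693 -1.3866] 0.08567645483359378
[-192.2   32. ]
```

View pics/w13.png

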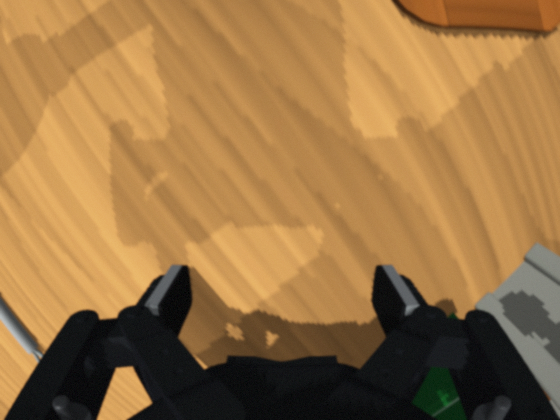

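```bash
python3 snap.py scene:s13
python3 - <<'E'
import cv2,numpy as np
a=cv2.imread('pics/s10.png');b=cv2.imread('pics/s13.png')
f=lambda s:cv2.resize(s[195:275,185:255],None,fx=5.5,fy=5.5,interpolation=cv2.INTER_CUBIC)
cv2.imwrite('pics/s13z.png',np.hstack([f(a),f(b)]))
E
```

```text
24.45 [ 0.5678 -0.0308 -0.0107] tool y ang -35.159367731866894 [-0.1052  0.0507  0.2046] 0.08541516814663143
```

View pics/s13z.png

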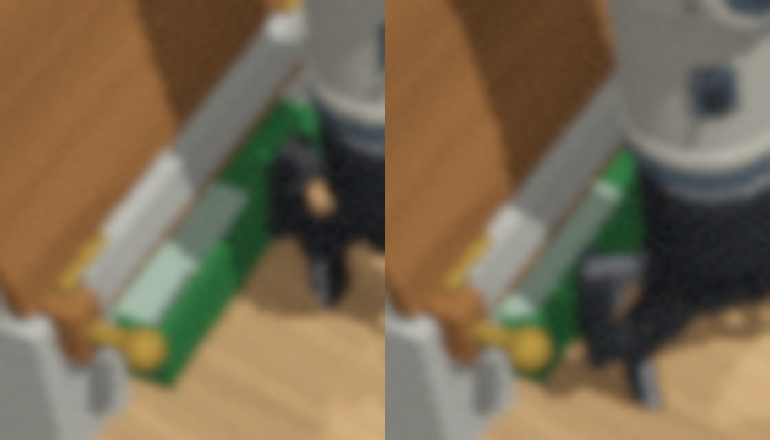

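```bash
python3 - <<'E'
from h import *
f=lambda u,v:((u+.5)/5.5-.5+185,(v+.5)/5.5-.5+195)
print(C(onz('scene',*f(173,384),0)),C(onz('scene',*f(163,379),0)))
# rim top front edge line z=.045, points before / after
for p in [(240,272),(200,330)]: print('b',C(onz('scene',*f(*p),.0)))
for p in [(641-385,240),(582-385,330)]: print('a',C(onz('scene',*f(*p),.0)))
for p in [(100,285),(270,45)]: print('railtop',C(onz('scene',*f(*p),.106)))
E
```

```text
[-115.9   76.5] [-109.8   76. ]
b [-108.5    1. ]
b [-110.   42.]
a [-104.8  -21. ]
a [-108.7   42.6]
railtop [-111.4  106.2]
railtop [-101.9  -59.8]
```

```bash
python3 -m inch '[0,0,-1,-7.5,0,0,-1.6,-7.5,0,0,-1.7,-7.5,0,0,-1.7,-7.5,0,0,-1.6,-7.5,0,0,-1.5,-7.5,0,3,0,0,0,3.5,0,0]' 0.45 40
python3 -m inch '[0,1.7,0,0,0,0.4,0,0,0,0,0,0,0,0,0,0,0,0,0,0,0,0,0,0,0,0,0,0,0,0,0,0]'
python3 snap.py wrist:w14 top:t14
python3 - <<'E'
from h import *
s=robot.state(); print(C(s['position']))
E
```

```text
time_s: 25.25
position: [0.633, -0.0216, 0.082]
eef_rot: [2.024, 2.4, 0.002]
wrist_force: [-0.3, -1.4, 0.4]
finger_gap: 0.0471
time_s: 26.05
position: [0.6526, -0.0181, 0.0805]
eef_rot: [2.025, 2.402, 0.0]
wrist_force: [-0.2, 0.0, 0.4]
finger_gap: 0.0471
26.15 [ 0.6527 -0.0181  0.0804] tool y ang 9.721510081106047 [ 0.7307 -0.868  -1.1759] 0.046756165003732704
[-189.6  117.9]
```

View pics/w14.png

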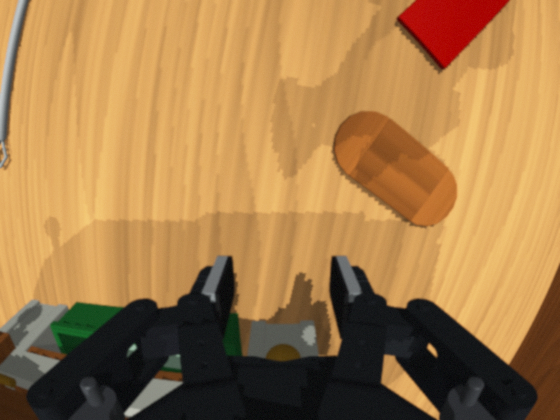

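View pics/t14.png

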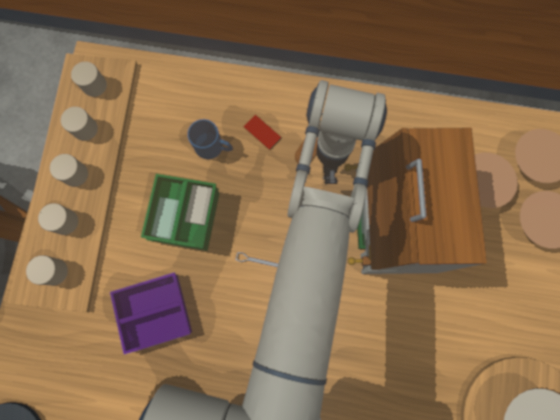

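```bash
python3 - <<'E'
from h import *
import cv2
ci=np.load('pics/w14.npy',allow_pickle=True)[0]
for n,p in [('tray R corner',(77,303)),('tray',(115,306)),('tray L?',(241,318)),('legL in',(249,323)),('legL out',(316,321)),('legR in',(68,305)),('legR out',(36,300))]: print(n,C(onz('wrist',*p,0,ci)))
print('knob',C(onz('wrist',285,352,.094,ci)))
w=cv2.imread('pics/w14.png'); cv2.imwrite('pics/w14z.png',cv2.resize(w[270:400,0:340],None,fx=2.35,fy=4,interpolation=cv2.INTER_CUBIC))
E
```

```text
tray R corner [-104.1  -78.3]
tray [-106.1  -33.4]
tray L? [-102.4   83.9]
legL in [-97.2  90.4]
legL out [-99.2 146.9]
legR in [-100.   -91.4]
legR out [ -99.6 -137.5]
knob [-148.4  119.6]
```

View pics/w14z.png

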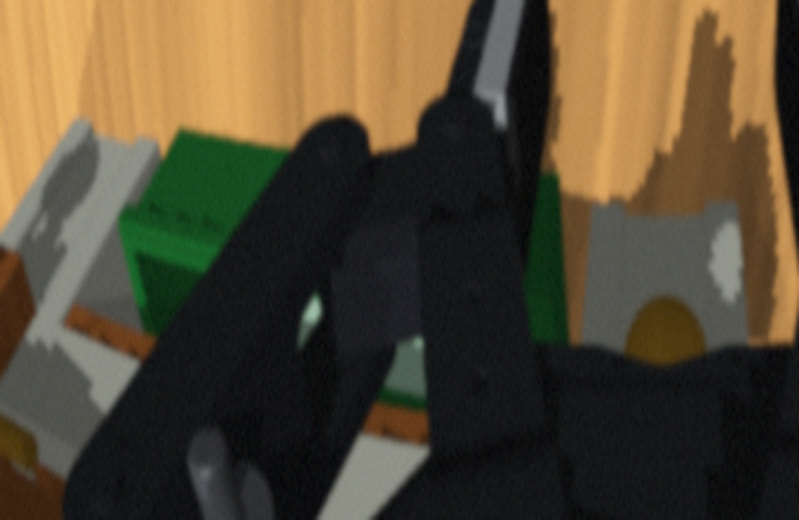

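```bash
python3 - <<'E'
from h import *
ci=np.load('pics/w14.npy',allow_pickle=True)[0]
for p in [(77.4,302.5),(237,313),(252,320.5),(67,305)]: print(C(onz('wrist',*p,0,ci)))
E
```

```text
[-104.7  -77.6]
[-107.5   80.8]
[-100.   93.]
[-99.9 -92.8]
```

```bash
python3 -m inch '[-0.5,0.1,0,0,-1,0,0,0,-1.2,0,0,0,-1,0,0,0,-0.6,0,0,0,-0.3,0,0,0,0,0,0,0,0,0,0,0]'
python3 -m inch '[0,0,0,0,0,0,0,0,0,0,0,0,0,0,0,0,0,0,0,0,0,0,0,0,0,0,0,0,0,0,0,0]' 1 50
python3 - <<'E'
from h import *
s=robot.state(); print(C(s['position']))
E
```

```text
time_s: 26.95
position: [0.6615, -0.063, 0.0803]
eef_rot: [-2.025, -2.402, -0.0]
wrist_force: [0.2, -1.1, 0.9]
finger_gap: 0.0471
time_s: 27.75
position: [0.6612, -0.0631, 0.0806]
eef_rot: [-2.025, -2.401, 0.001]
wrist_force: [-5.5, 0.8, 4.7]
finger_gap: 0.0167
[-143.8  118.6]
```

```bash
python3 -m inch '[0.5,0,0,0,1.5,0,0,0,2.2,0,0,0,2.2,0,0,0,2.2,0,0,0,2.2,0,0,0,1.6,0,0,0,0.8,0,0,0]'
python3 -m inch '[0.2,0,0,0,0.2,0,0,0,0.2,0,0,0,0.2,0,0,0,0,0,0,0,0,0,0,0,0,0,0,0,0,0,0,0]'
python3 snap.py top:t15
python3 - <<'E'
from h import *
s=robot.state(); print(C(s['position']))
E
```

```text
time_s: 28.55
position: [0.6384, 0.0679, 0.0806]
eef_rot: [-2.024, -2.402, 0.002]
wrist_force: [-5.6, -2.9, 4.7]
finger_gap: 0.0167
time_s: 29.35
position: [0.6372, 0.0748, 0.0805]
eef_rot: [-2.025, -2.401, 0.002]
wrist_force: [-6.3, -0.4, 3.8]
finger_gap: 0.0165
29.4 [0.6372 0.0748 0.0805] tool y ang 9.723159339496993 [-6.6607 -1.1673  5.2314] 0.01676558040406314
[-283.7  118.2]
```

View pics/t15.png

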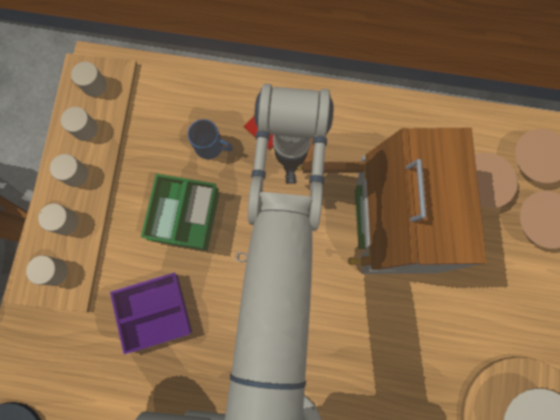

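```bash
python3 -m inch '[0.2,0,0,0,0.2,0,0,0,0.2,0,0,0,0,0,0,0,0,0,0,0,0,0,0,0,0,0,0,0,0,0,0,0]'
python3 -m inch '[0.2,0,0,0,0.2,0,0,0,0.2,0,0,0,0,0,0,0,0,0,0,0,0,0,0,0,0,0,0,0,0,0,0,0]'
python3 - <<'E'
from h import *
s=robot.state(); print(C(s['position']),s['wrist_force'],s['finger_gap'])
E
```

```text
time_s: 30.2
position: [0.6372, 0.0752, 0.0805]
eef_rot: [2.026, 2.393, -0.01]
wrist_force: [-2.6, -16.5, 3.8]
finger_gap: 0.0163
time_s: 31.0
position: [0.6372, 0.0754, 0.0804]
eef_rot: [2.026, 2.384, -0.019]
wrist_force: [-1.0, -32.5, 2.7]
finger_gap: 0.0164
[-284.3  118.3] [ -1.00929697 -32.54531287   2.72904266] 0.016447835072449127
```

```bash
python3 -m inch '[-1,0,0,0,0,0,0,0,0,0,0,0,0,0,-1,0,0,0,-2,0,0,0,-2,0,0,-3,0,0,0,-4,0,0]' 0.45
python3 -m inch '[-1.9,-4,0,0,-1.9,-4,0,0,-1.9,-4,0,0,-1.9,-4,0,0,-1.9,-0.6,0,0,0,0,2,0,0,0,2,0,0,0,1,0]'
python3 snap.py wrist:w16 scene:s16
python3 - <<'E'
from h import *
s=robot.state(); print(C(s['position']),s['joint_pos'])
E
```

```text
time_s: 31.8
position: [0.5691, 0.0661, 0.1317]
eef_rot: [2.022, 2.402, 0.003]
wrist_force: [-1.6, -0.6, -0.1]
finger_gap: 0.0467
time_s: 32.6
position: [0.4207, -0.0561, 0.0796]
eef_rot: [-2.024, -2.402, -0.0]
wrist_force: [-0.2, -0.3, 0.1]
finger_gap: 0.0471
32.7 [ 0.4204 -0.056   0.0793] tool y ang 9.786064258559966 [-0.2773 -0.1171  0.6441] 0.047095996217799405
[-191.3 -117.6] [-2.12958412e-01 -3.77142804e-01  1.92412625e+00  2.29672983e-04
  1.59664011e+00 -3.83750878e-01]
```

View pics/w16.png

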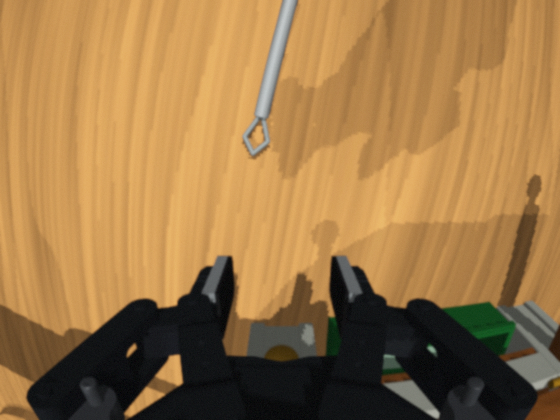

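View pics/s16.png

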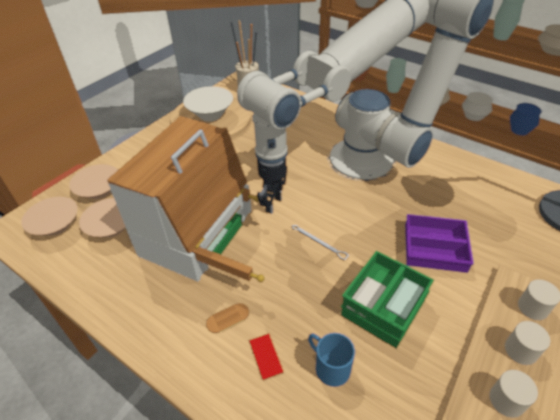

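```bash
python3 -m inch '[-0.5,0,0,0,-1,0,0,0,-1.2,0,0,0,-1,0,0,0,-0.7,0,0,0,-0.3,0,0,0,0,0,0,0,0,0,0,0]'
python3 -m inch '[0,0,0,0,0,0,0,0,0,0,0,0,0,0,0,0,0,0,0,0,0,0,0,0,0,0,0,0,0,0,0,0]' 1 50
python3 -m inch '[0.5,0,0,0,1.5,0,0,0,2.2,0,0,0,2.2,0,0,0,2.2,0,0,0,2.2,0,0,0,1.6,0,0,0,0.8,0,0,0]'
python3 -m inch '[0.2,0,0,0,0.2,0,0,0,0.2,0,0,0,0.2,0,0,0,0.2,0,0,0,0,0,0,0,0,0,0,0,0,0,0,0]'
python3 - <<'E'
from h import *
s=robot.state(); print(C(s['position']),s['wrist_force'],s['finger_gap'])
E
```

```text
time_s: 33.5
position: [0.4289, -0.103, 0.0802]
eef_rot: [-2.025, -2.401, -0.0]
wrist_force: [-0.3, -0.0, -0.4]
finger_gap: 0.0473
time_s: 34.3
position: [0.4285, -0.103, 0.0805]
eef_rot: [-2.025, -2.401, 0.001]
wrist_force: [-5.4, 0.5, 4.4]
finger_gap: 0.0164
time_s: 35.1
position: [0.4059, 0.0277, 0.0805]
eef_rot: [-2.024, -2.402, 0.002]
wrist_force: [-6.5, -2.6, 4.3]
finger_gap: 0.017
time_s: 35.9
position: [0.4049, 0.0334, 0.0804]
eef_rot: [2.025, 2.396, -0.009]
wrist_force: [-4.3, -15.0, 4.0]
finger_gap: 0.0166
[-282.1 -117.8] [ -4.26317932 -15.02935259   4.04289448] 0.01660763358330067
```

```bash
python3 -m inch '[-0.5,0,0,0,0,0,0,0,0,0,0,0,0,0,-2,0,0,0,-4,0,0,0,-4,0,0,0,-4,8,0,0,-4,8]' 0.5
python3 -m inch '[0,0,-2,8,0,0,-2,8,0,0,-2,8,0,0,-2,8,0,0,-2,8,0,0,-2,8,0,0,-2,8,0,0,-2,8]'
python3 -m inch '[0,0,0,5,0,0,0,5,0,0,0,0,2,4,0,0,2,4,0,0,2,4,0,0,2,4,0,0,2,4,0,0]'
python3 - <<'E'
from h import *
s=robot.state(); print(C(s['position']),s['position'],s['joint_pos'])
E
```

```text
time_s: 36.7
position: [0.4058, 0.0324, 0.2619]
eef_rot: [2.345, 2.091, 0.001]
wrist_force: [0.8, 0.6, 0.3]
finger_gap: 0.0429
time_s: 37.5
position: [0.4059, 0.0324, 0.4211]
eef_rot: [-3.096, -0.53, -0.001]
wrist_force: [0.1, -0.1, 0.7]
finger_gap: 0.0427
time_s: 38.3
position: [0.5391, -0.1496, 0.42]
eef_rot: [-3.13, -0.271, -0.0]
wrist_force: [0.8, 1.6, 0.1]
finger_gap: 0.0426
[-79.1 -16.3] [ 0.53912533 -0.14958337  0.41999904] [-3.31678570e-01  1.12328831e-01  8.62595320e-01  4.43408213e-04
  2.16651117e+00  1.06644461e+00]
```

```bash
python3 -m inch '[0.8,2,0,0,0.8,1.5,0,0,0,1,0,0,0,0,0,0,0,0,0,0,0,0,0,0,0,0,0,0,0,0,0,0]'
python3 snap.py wrist:w17 scene:s17 top:t17
python3 - <<'E'
from h import *
s=robot.state(); print(C(s['position']))
E
```

```text
time_s: 39.1
position: [0.5613, -0.1893, 0.4209]
eef_rot: [3.13, 0.268, 0.001]
wrist_force: [0.4, 0.4, -0.2]
finger_gap: 0.0426
39.25 [ 0.5614 -0.1896  0.4205] tool y ang -80.2520531100856 [ 0.0359  0.1007 -0.2356] 0.042939731473728406
[-35.8  -1.1]
```

View pics/w17.png

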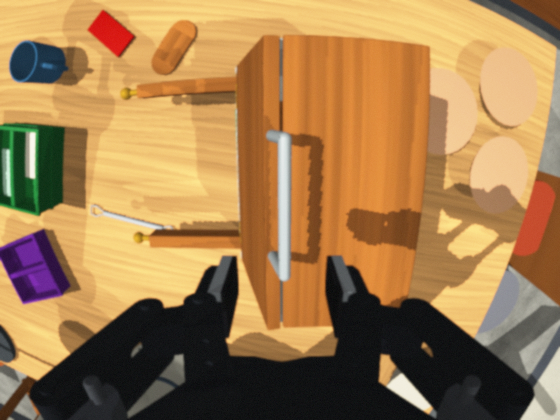

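View pics/s17.png

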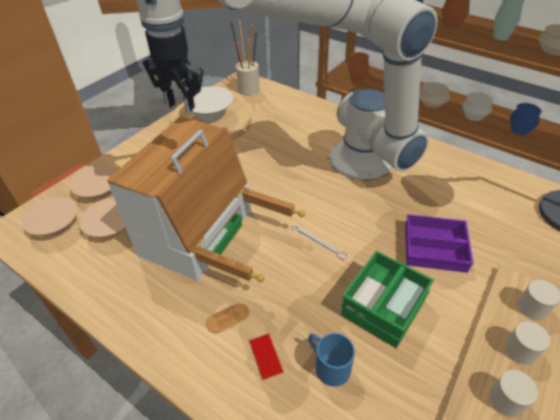

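View pics/t17.png

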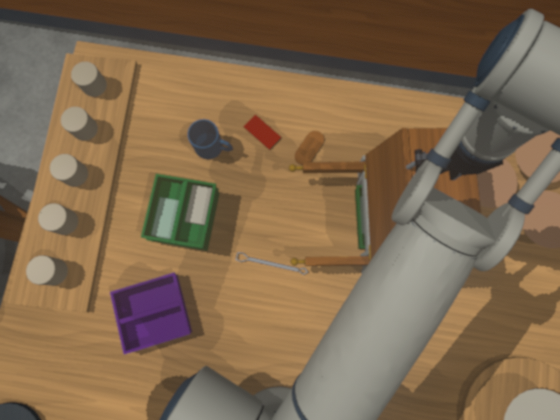

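```bash
python3 - <<'E'
from h import *
ci=np.load('pics/w17.npy',allow_pickle=True)[0]
for p in [(285,138),(284.5,200),(284.5,278)]: print(C(onz('wrist',*p,.328,ci)))
E
```

```text
[-34.7  56.3]
[-34.9   9.8]
[-34.7 -56.5]
```

```bash
python3 -m inch '[0,0.1,2,0,0,0,2.5,0,0,0,2.5,0,0,0,2,0,0,0,1.3,0,0,0,0.7,0,0,0,0.3,0,0,0,0,0]'
python3 -m inch '[0,0,0,0,0,0,0,0,0,0,0,0,0,0,0,0,0,0,0,0,0,0,0,0,0,0,0,0,0,0,0,0]' 1 30
python3 snap.py wrist:w18
python3 - <<'E'
from h import *
s=robot.state(); print(C(s['position']))
h=np.array([-.100,.106])
prev=None
d0=-15
for th in np.radians(np.arange(-15,90.1,105/28)):
    # lean forward angle from vertical
    e=np.array([-np.sin(th),np.cos(th)]); n=np.array([np.cos(th),np.sin(th)])
    p=h+.23*e+.007*n
    if prev is not None: print(round(np.degrees(th),1),np.round(100*(p-prev)*[1,-1],2), np.round(p*1000,1))
    prev=p
E
```

```text
time_s: 40.05
position: [0.5617, -0.1909, 0.3075]
eef_rot: [3.13, 0.266, 0.0]
wrist_force: [0.7, 0.5, -1.4]
finger_gap: 0.0426
time_s: 40.85
position: [0.5619, -0.1911, 0.3082]
eef_rot: [3.129, 0.266, 0.003]
wrist_force: [0.3, -1.9, 5.8]
finger_gap: 0.0088
40.9 [ 0.5619 -0.1912  0.3082] tool y ang -80.28659022285372 [ 1.6159 -1.8024  4.7944] 0.008728738426005352
[-34.2  -0.8]
-11.2 [-1.46 -0.39] [-48.3 330.2]
-7.5 [-1.48 -0.29] [-63.  333.1]
-3.7 [-1.49 -0.19] [-78. 335.]
0.0 [-1.5 -0.1] [-93. 336.]
3.7 [-1.51  0.  ] [-108.1  336. ]
7.5 [-1.5  0.1] [-123.1  334.9]
11.2 [-1.49  0.2 ] [-138.   332.9]
15.0 [-1.48  0.3 ] [-152.8  330. ]
18.8 [-1.45  0.39] [-167.3  326. ]
22.5 [-1.42  0.49] [-181.6  321.2]
26.3 [-1.39  0.58] [-195.4  315.4]
30.0 [-1.35  0.67] [-208.9  308.7]
33.8 [-1.3   0.76] [-222.   301.1]
37.5 [-1.25  0.84] [-234.5  292.7]
41.2 [-1.19  0.92] [-246.4  283.5]
45.0 [-1.13  1.  ] [-257.7  273.6]
48.8 [-1.06  1.07] [-268.3  262.9]
52.5 [-0.99  1.13] [-278.2  251.6]
56.2 [-0.91  1.2 ] [-287.3  239.6]
60.0 [-0.83  1.25] [-295.7  227.1]
63.8 [-0.75  1.31] [-303.2  214. ]
67.5 [-0.66  1.35] [-309.8  200.5]
71.2 [-0.57  1.39] [-315.5  186.6]
75.0 [-0.48  1.43] [-320.4  172.3]
78.8 [-0.39  1.46] [-324.2  157.7]
82.5 [-0.29  1.48] [-327.1  143. ]
86.2 [-0.19  1.49] [-329.  128.]
90.0 [-0.1  1.5] [-330.  113.]
```

View pics/w18.png

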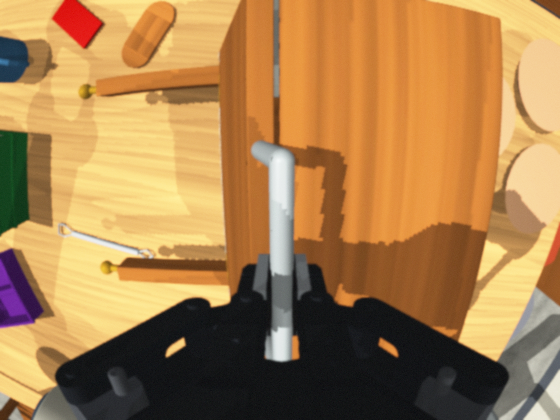

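```bash
python3 -m inch '[0,-1.46,-0.39,0,0,-1.48,-0.29,0,0,-1.49,-0.19,0,0,-1.5,-0.1,0,0,-1.51,0,0,0,-1.5,0.1,0,0,-1.49,0.2,0,0,-1.48,0.3,0]'
python3 - <<'E'
from h import *
s=robot.state(); print(C(s['position']),s['position'][2]+.0187,s['wrist_force'],s['finger_gap'])
E
```

```text
time_s: 41.7
position: [0.5412, -0.0721, 0.3101]
eef_rot: [-3.13, -0.267, 0.002]
wrist_force: [1.3, 0.2, -1.7]
finger_gap: 0.0087
[-155.1   -1.2] 0.32882910408527016 [ 1.3034825   0.15864792 -1.67757222] 0.00873996454958028
```

```bash
python3 -m inch '[0,-1.45,0.39,0,0,-1.42,0.49,0,0,-1.39,0.58,0,0,-1.35,0.67,0,0,-1.3,0.76,0,0,-1.25,0.84,0,0,-1.19,0.92,0,0,-1.13,1,0]'
python3 - <<'E'
from h import *
s=robot.state(); print(C(s['position']),s['position'][2]+.0187,s['wrist_force'],s['finger_gap'])
E
python3 snap.py scene:s19
```

```text
time_s: 42.5
position: [0.5235, 0.0307, 0.2535]
eef_rot: [-3.13, -0.266, 0.001]
wrist_force: [-1.1, -1.6, -0.4]
finger_gap: 0.0083
[-259.5   -1.3] 0.2722049140369449 [-1.13610602 -1.55280505 -0.37900314] 0.008257761431965379
42.55 [0.5231 0.0325 0.2516] tool y ang -80.17073606892045 [ 0.5332  2.4454 -0.5477] 0.008773323263461585
```

View pics/s19.png

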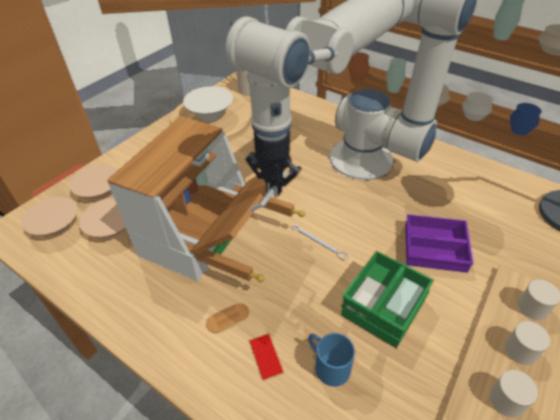

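Both supports are out and the flap is following the grip, now 45° past upright. Next I'll lower it further.

```bash
python3 -m inch '[0,-1.06,1.07,0,0,-0.99,1.13,0,0,-0.91,1.2,0,0,-0.83,1.25,0,0,-0.75,1.31,0,0,-0.66,1.35,0,0,-0.57,1.39,0,0,-0.48,1.43,0]'
python3 - <<'E'
from h import *
s=robot.state(); print(C(s['position']),s['position'][2]+.0187,s['wrist_force'],s['finger_gap'])
E
python3 -m inch '[0,-0.2,0.73,0,0,-0.19,0.73,0,0,-0.16,0.74,0,0,-0.13,0.74,0,0,-0.1,0.75,0,0,-0.09,0.74,0,0,-0.06,0.6,0,0,0,0.3,0]'
python3 - <<'E'
from h import *
s=robot.state(); print(C(s['position']),s['position'][2]+.0187,s['wrist_force'],s['finger_gap'])
E
```

```text
time_s: 43.35
position: [0.5132, 0.0918, 0.1518]
eef_rot: [-3.13, -0.266, 0.0]
wrist_force: [-1.4, -1.0, -1.0]
finger_gap: 0.0089
[-321.4   -1.2] 0.17050509294261132 [-1.35853359 -1.0457293  -1.01498297] 0.008900891642515446
time_s: 44.15
position: [0.5117, 0.1005, 0.0991]
eef_rot: [3.13, 0.266, -0.001]
wrist_force: [-2.2, -0.2, -0.5]
finger_gap: 0.0085
[-330.2   -1.2] 0.11780128133728993 [-2.1602306  -0.22816912 -0.468098  ] 0.00853947247037153
```

Bar at about 0.118, level is 0.113. I'll lower it in small steps while watching the force.

```bash
python3 -m inch '[0,0,0.15,0,0,0,0.15,0,0,0,0.1,0,0,0,0.1,0,0,0,0.1,0,0,0,0,0,0,0,0,0,0,0,0,0]'
python3 - <<'E'
from h import *
s=robot.state(); print(C(s['position']),s['position'][2]+.0187,s['wrist_force'],s['finger_gap'])
E
```

```text
time_s: 44.95
position: [0.5117, 0.1007, 0.0954]
eef_rot: [-3.13, -0.267, -0.001]
wrist_force: [-6.3, 0.6, 5.1]
finger_gap: 0.0091
[-330.4   -1.1] 0.11411648359299625 [-6.29310962  0.5600568   5.14596038] 0.009084949162325825
```

```bash
python3 -m inch '[0,0,-0.2,0,0,0,0,0,0,0,0,0,0,0,0,0,0,0,0,0,0,0,0,0,0,0,0,0,0,0,0,0]' 0.72
python3 -m inch '[0,0,-0.5,0,0,0,-1,0,0,0,-1.5,0,0,0,-2,0,0,0,-3,0,0,0,-4,0,0,0,-4,0,0,0,-4,0]'
python3 -m inch '[0,-3,-3,0,0,-4,-3,0,0,-4,-2,0,0,-4,0,0,0,-4,0,0,0,-4,0,0,0,-3,0,0,0,0,0,0]'
python3 snap.py scene:s20 top:t20 wrist:w20
```

```text
time_s: 45.75
position: [0.5117, 0.1005, 0.0958]
eef_rot: [-3.13, -0.266, 0.0]
wrist_force: [-0.1, -0.7, -0.1]
finger_gap: 0.0242
time_s: 46.55
position: [0.5114, 0.1005, 0.2993]
eef_rot: [-3.13, -0.266, -0.003]
wrist_force: [0.3, 0.2, -0.2]
finger_gap: 0.0237
time_s: 47.35
position: [0.4665, 0.36, 0.3762]
eef_rot: [-3.129, -0.274, 0.0]
wrist_force: [0.1, -0.3, 0.7]
finger_gap: 0.0239
47.5 [0.4678 0.3563 0.377 ] tool y ang -80.28126235355484 [ 0.112  -0.1824 -0.1958] 0.023896957355142922
```

View pics/s20.png

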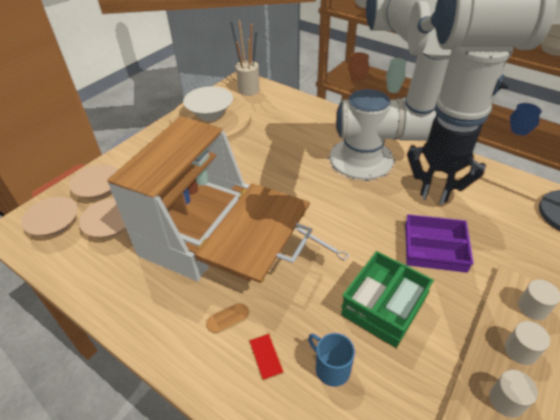

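View pics/t20.png

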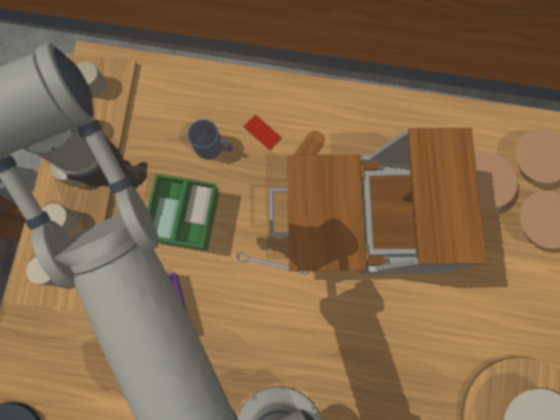

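```bash
python3 - <<'E'
import cv2
w=cv2.imread('pics/w16.png'); cv2.imwrite('pics/w16z.png',cv2.resize(w[285:405,310:560],None,fx=3.2,fy=4.8,interpolation=cv2.INTER_CUBIC))
t=cv2.imread('pics/t17.png'); cv2.imwrite('pics/t17z.png',cv2.resize(t[150:280,330:400],None,fx=5,fy=4.5,interpolation=cv2.INTER_CUBIC))
E
```

```text
(no output)
```

View pics/w16z.png

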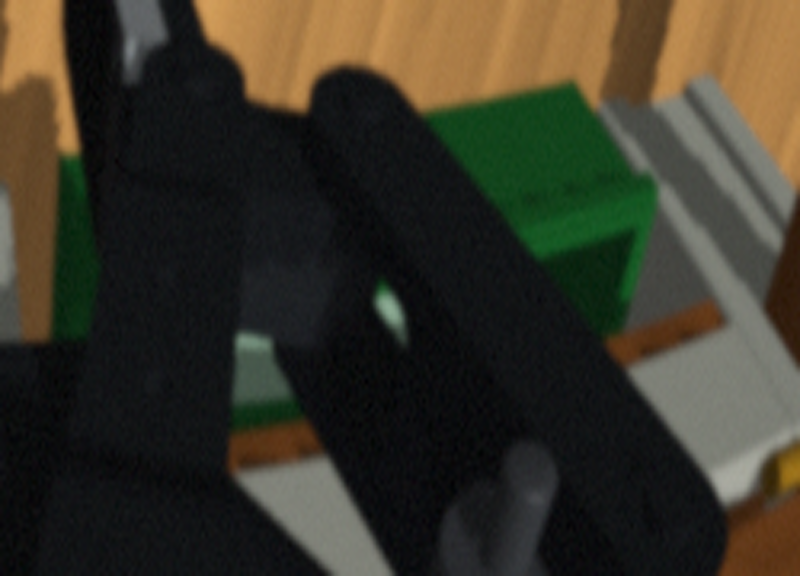

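View pics/t17z.png

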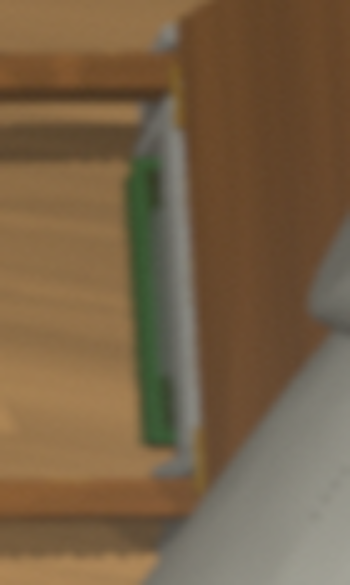

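```bash
python3 - <<'E'
from h import *
ci=np.load('pics/w16.npy',allow_pickle=True)[0]
f=lambda u,v:((u+.5)/3.2-.5+310,(v+.5)/4.8-.5+285)
for n,p in [('trayL bottom',(574,82)),('tray bottom mid',(430,113)),('tray R bottom',(60,155)),('legL inner',(604,104)),('legL outer',(700,78)),('legR in (approx)',(5,187))]: print(n,C(onz('wrist',*f(*p),0,ci)))
for n,p in [('trayL rim',(655,183))]: print(n,C(onz('wrist',*f(*p),.045,ci)))
g=lambda u,v:((u+.5)/5-.5+330,(v+.5)/4.5-.5+150)
for p in [(128,175),(143,440)]: print('top front bottom/rim',C(onz('top',*g(*p),0)),C(onz('top',*g(*p),.045)))
for n,u in [('t20 handle',[(270,190),(272,236)])]:
    for q,sc in zip(u,[(281,258),(308,238)]): print(n,C(onz('top',*q,.113)), tri(ray('top',*q),ray('scene',*sc)))
E
```

```text
trayL bottom [-107.2   81.9]
tray bottom mid [-106.3   29.8]
tray R bottom [-105.7  -78. ]
legL inner [-99.9  96.8]
legL outer [-100.1  140.3]
legR in (approx) [-99.1 -92.1]
trayL rim [-112.8   80.2]
top front bottom/rim [-102.6   85.9] [-110.6   74.3]
top front bottom/rim [-102.2  -74. ] [-110.2  -79.5]
t20 handle [-331.1   55. ] (array([0.5728481 , 0.09982883, 0.11674317]), [np.float64(0.012720010288249975), np.float64(0.01272001028824986)])
t20 handle [-327.   -58.4] (array([0.46098972, 0.08903311, 0.07807078]), [np.float64(2.8033982913189812e-05), np.float64(2.8033982913174888e-05)])
```

```bash
python3 - <<'E'
from h import *
ci=np.load('pics/w16.npy',allow_pickle=True)[0]
f=lambda u,v:((u+.5)/3.2-.5+310,(v+.5)/4.8-.5+285)
for p in [(720,302),(640,334),(300,427),(235,440)]: print('roof edge',C(onz('wrist',*f(*p),.066,ci)),C(onz('wrist',*f(*p),.069,ci)))
for p in [(725,325),(630,362),(310,462)]: print('rail/strip lower-upper',C(onz('wrist',*f(*p),.066,ci)))
for p in [(655,183),(530,222)]: print('rim',[C(onz('wrist',*f(*p),z,ci)) for z in (.042,.045)])
print(C(robot.camera_info('top')['extrinsics'][:2,3]))
E
```

```text
roof edge [-97.4  97.2] [-100.6   93.1]
roof edge [-97.4  66.9] [-100.7   63.4]
roof edge [-98.1 -31. ] [-101.3  -32.6]
roof edge [-97.7 -46.3] [-101.   -47.7]
rail/strip lower-upper [-90.5 103. ]
rail/strip lower-upper [-91.2  66.3]
rail/strip lower-upper [-89.6 -26.6]
rim [array([-110.3,   83.5]), array([-112.8,   80.2])]
rim [array([-109.4,   39.9]), array([-112. ,   37.3])]
[-312.5 -218.5]
```

```bash
python3 - <<'E'
from h import *
import cv2
ci=np.load('pics/w4.npy',allow_pickle=True)[0]
for p in [(178,112),(187,205),(188,240)]: print('w4 bottom',C(onz('wrist',*p,0,ci)))
for p in [(150,107),(156,108),(162,107)]: print('w4 rim',C(onz('wrist',*p,.045,ci)))
w=cv2.imread('pics/w4.png'); cv2.imwrite('pics/w4z.png',cv2.resize(w[90:250,90:210],None,fx=5,fy=3.6,interpolation=cv2.INTER_CUBIC))
E
```

```text
w4 bottom [-266.1  -78.4]
w4 bottom [-268.9   -9.3]
w4 bottom [-267.    18.9]
w4 rim [-263.2  -81.8]
w4 rim [-267.   -80.9]
w4 rim [-270.8  -81.2]
```

View pics/w4z.png

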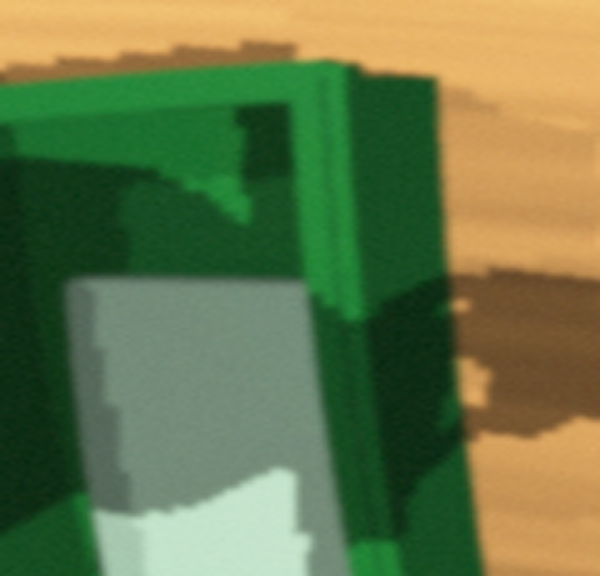

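```bash
python3 - <<'E'
from h import *
import cv2
S=lambda u,v:(u,v)
a=cv2.imread('pics/scene0.png').astype(int);b=cv2.imread('pics/s20.png').astype(int)
d=abs(a-b).sum(2)
for n,(x0,y0,x1,y1) in dict(mug=(310,330,360,390),rib=(200,300,255,335),tool=(320,235,350,262)).items(): print(n,d[y0:y1,x0:x1].mean())
s=robot.state(); print(s['time_s'],s['wrist_force'],abs(s['dq']).max())
print(robot.hand_in())
E
```

```text
mug 14.05
rib 23.60051948051948
tool 29.739506172839505
47.5 [ 0.11204702 -0.18238976 -0.19577805] 0.020288352702865244
the job is handed in; nothing more can be done
None
```

I finished the job and handed it in at 47.5 s. The one shortfall is that the tray stops about 6 mm before the back stop instead of touching it, which is inside the 10 mm allowed.

- **Tray:** I carried it over with its tile, set it down gently in front of the bay and slid it in. The gripper's wide knuckles met the front rail while the tray was still about 10–12 mm short, so one light tap moved it the rest of the way.
  - **Position:** The wrist camera put its front about 6 mm short of flush and the top camera nearer 8. It is near the middle line and turned about 0.02 rad. One reading of the tray's rim suggested it was farther out, but I traced that to a lit band on the wall; the bottom edge agreed with the set-down position.
  - **Unchecked at the end:** The tile was still in the tray when last seen. The lowered flap hides the tray, so I could not look again before handing in.
- **Knock on the rail:** The first push on the rail reached about 38 N at the wrist, just under the 40 N limit for the gripper's body.
- **Supports:** I pulled both out until they hit their stops (about 32 N left, 15 N right) while the flap was still shut.
- **Flap:** I held it by the handle the whole way down, at about 0.65 rad/s and slower near the end. The handle stopped at 0.114 m, against 0.113 m for level, with about 5 N upward on the gripper. I read that as the flap resting on the supports. My camera check of the handle's height afterwards was too rough to confirm this, and I did not measure contact on each support separately.
- **Other items:** The mug, turning tool and rib look to be in the same places in the first and last pictures. That was by eye; the numeric picture comparison was inconclusive. The arm was well clear at hand-in.

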